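# Set up the guarded marking station and prove its trip

### The job

Get the marking station ready to run: take the leftover wood offcut out of it into the scrap tray, and lay every steel channel piece that is on the bench down on the station's bed, well inside its walls, not stacked or stood on end. Then push the guard door shut until it seats on its catch, and after that press the test button so that the trip lever drops, and lift the lever back up until it stays up. Leave the other things on the bench where they are.

Things in the scene. Friction and masses are not known exactly. Their poses are not given: they have to be found in the camera images.
- guard: Fixed grey marking station, open at the top: bed 190 x 250 x 8 mm, walls 75 mm high and 6 mm thick left, right and behind, hinged door in front; a column 60 x 80 x 110 mm with the parked marking head stands outside behind the back wall. Origin: bench under the middle of the bed; x points to the back (away from the door), y to the door's hinge side, z up
- bed_center (a point): Middle of the bed's top surface, 8 mm above the bench; axes as the station's. Free surface inside the walls: x from -95 (front edge) to +89 mm, y from -119 to +119 mm
- guard_door (a joint): Guard door angle, rad: 0 is shut and seated on its catch, positive is open (starts 0.5 to 1.0). Vertical hinge on the station's +y side, swings out to the station's -x. A spring ball catch resists from about 0.06 rad, takes roughly 5 to 10 N at the push point to ride over at about 0.025 rad, then snaps to 0 and holds
- door_hinge (a point): Point on the door's hinge axis, 43 mm above the bench. Its frame turns with the door: the panel runs from here along -y for 234 mm, is 8 mm thick (x from -4 to +4 mm) and stands 10 to 76 mm above the bench; its outer face looks to -x. The free edge has a lip folded 18 mm outwards
- door_push (a point): Point on the outer face of the door, 170 mm from the hinge axis, 43 mm above the bench: a good place to push
- trip_unit: Fixed grey housing, 110 x 130 x 50 mm, with a trip lever and a round test button on its top. Origin: bench under its middle; x points to its back, y to the button's side, z up. The lever's hinge axis lies along y at x = 15, z = 45 mm; the lever stands at y = -32 mm; the button at x = -3, y = +33 mm
- test_button (a joint): Travel of the test button in m: 0 at rest, 0.008 fully down (about 4 to 5 N); it springs back
- button_top (a point): Middle of the top of the black test button (28 mm across), 68 mm above the bench at rest; it is pressed straight down
- trip_lever (a joint): Angle of the trip lever in rad: 0 is up (leaning 0.25 back past upright, against its stop, where it rests by its own weight), 0.85 is dropped (leaning 0.6 forward, to the unit's -x). It falls to whichever side of 0.25 it is on
- lever_tip (a point): Centre of the black ball, 24 mm across, at the end of the trip lever; 60 mm from the lever's hinge axis. Up it is 103 mm, dropped 95 mm above the bench
- scrap_tray: Fixed open dark steel tray, 130 x 140 x 40 mm, walls and floor 4 mm. Origin: middle of its underside, z up
- scrap_tray_in (a point): Middle of the tray's inner floor
- offcut: Wood offcut, a pale block 80 x 45 x 30 mm (x, y, z), about 70 g, lying on the station's bed at the start. Origin: middle of its underside
- channel1: Steel channel piece (inverted U section), 60 long (x) x 30 wide (y) x 24 mm high, wall 4 mm, about 90 g, with the web on top and the legs down. Origin: middle of its underside. Three to five such pieces are on the bench; the others are absent
- channel2: Steel channel piece (inverted U section), 60 long (x) x 30 wide (y) x 24 mm high, wall 4 mm, about 90 g, with the web on top and the legs down. Origin: middle of its underside. Three to five such pieces are on the bench; the others are absent
- channel3: Steel channel piece (inverted U section), 60 long (x) x 30 wide (y) x 24 mm high, wall 4 mm, about 90 g, with the web on top and the legs down. Origin: middle of its underside. Three to five such pieces are on the bench; the others are absent
- channel4: Steel channel piece (inverted U section), 60 long (x) x 30 wide (y) x 24 mm high, wall 4 mm, about 90 g, with the web on top and the legs down. Origin: middle of its underside. Three to five such pieces are on the bench; the others are absent
- channel5: Steel channel piece (inverted U section), 60 long (x) x 30 wide (y) x 24 mm high, wall 4 mm, about 90 g, with the web on top and the legs down. Origin: middle of its underside. Three to five such pieces are on the bench; the others are absent
- punch_tin: Small aluminium tin, 36 mm across, 45 mm high; leave it. Origin: middle of its underside
- tape: Yellow tape measure, 65 x 30 x 60 mm; leave it. Origin: middle of its underside
Things that resemble listed ones, but are neither listed nor needed, are in the scene too. What is shaped like the channel1 but orange is not meant.

How it is judged (in metres and radians):
On the way, in this order (a step that is already met when the one before it is completed fails the run):
1. the offcut lies in the scrap tray and every channel piece lies on the bed, the guard door still open (x of offcut in the frame of scrap_tray_in between -0.05 and 0.05 m and y of offcut in the frame of scrap_tray_in between -0.055 and 0.055 m and z of offcut in the frame of scrap_tray_in between -0.008 and 0.03 m and x of channel1 in the frame of bed_center between -0.08 and 0.08 m and y of channel1 in the frame of bed_center between -0.108 and 0.108 m and z of channel1 in the frame of bed_center between -0.008 and 0.024 m and x of channel2 in the frame of bed_center between -0.08 and 0.08 m and y of channel2 in the frame of bed_center between -0.108 and 0.108 m and z of channel2 in the frame of bed_center between -0.008 and 0.024 m and x of channel3 in the frame of bed_center between -0.08 and 0.08 m and y of channel3 in the frame of bed_center between -0.108 and 0.108 m and z of channel3 in the frame of bed_center between -0.008 and 0.024 m and x of channel4 in the frame of bed_center between -0.08 and 0.08 m and y of channel4 in the frame of bed_center between -0.108 and 0.108 m and z of channel4 in the frame of bed_center between -0.008 and 0.024 m and x of channel5 in the frame of bed_center between -0.08 and 0.08 m and y of channel5 in the frame of bed_center between -0.108 and 0.108 m and z of channel5 in the frame of bed_center between -0.008 and 0.024 m and value of joint guard_door above 0.1 rad), for 0.2 s.
2. the guard door is seated on its catch, the pieces inside (value of joint guard_door below 0.015 rad and x of channel1 in the frame of bed_center between -0.08 and 0.08 m and y of channel1 in the frame of bed_center between -0.108 and 0.108 m and z of channel1 in the frame of bed_center between -0.008 and 0.024 m and x of channel2 in the frame of bed_center between -0.08 and 0.08 m and y of channel2 in the frame of bed_center between -0.108 and 0.108 m and z of channel2 in the frame of bed_center between -0.008 and 0.024 m and x of channel3 in the frame of bed_center between -0.08 and 0.08 m and y of channel3 in the frame of bed_center between -0.108 and 0.108 m and z of channel3 in the frame of bed_center between -0.008 and 0.024 m and x of channel4 in the frame of bed_center between -0.08 and 0.08 m and y of channel4 in the frame of bed_center between -0.108 and 0.108 m and z of channel4 in the frame of bed_center between -0.008 and 0.024 m and x of channel5 in the frame of bed_center between -0.08 and 0.08 m and y of channel5 in the frame of bed_center between -0.108 and 0.108 m and z of channel5 in the frame of bed_center between -0.008 and 0.024 m), for 0.2 s.
3. the test button is pressed, with the door shut (value of joint guard_door below 0.015 rad and value of joint test_button above 0.005 m).
4. the trip lever has dropped (value of joint guard_door below 0.015 rad and value of joint trip_lever above 0.7 rad), for 0.1 s.
5. the trip lever is up again, with the door shut (value of joint guard_door below 0.015 rad and value of joint trip_lever below 0.12 rad), for 0.2 s.
At the end, for the whole second after the job is handed in: Offcut in the scrap tray (under 30 mm above its floor); every channel present on the bed inside the walls (origin within 80 mm in x, 108 mm in y of its middle, under 24 mm above it); door below 0.015 rad; button out; lever below 0.12 rad; all released and at rest (all of step 5 and x of offcut in the frame of scrap_tray_in between -0.05 and 0.05 m and y of offcut in the frame of scrap_tray_in between -0.055 and 0.055 m and z of offcut in the frame of scrap_tray_in between -0.008 and 0.03 m and x of channel1 in the frame of bed_center between -0.08 and 0.08 m and y of channel1 in the frame of bed_center between -0.108 and 0.108 m and z of channel1 in the frame of bed_center between -0.008 and 0.024 m and x of channel2 in the frame of bed_center between -0.08 and 0.08 m and y of channel2 in the frame of bed_center between -0.108 and 0.108 m and z of channel2 in the frame of bed_center between -0.008 and 0.024 m and x of channel3 in the frame of bed_center between -0.08 and 0.08 m and y of channel3 in the frame of bed_center between -0.108 and 0.108 m and z of channel3 in the frame of bed_center between -0.008 and 0.024 m and x of channel4 in the frame of bed_center between -0.08 and 0.08 m and y of channel4 in the frame of bed_center between -0.108 and 0.108 m and z of channel4 in the frame of bed_center between -0.008 and 0.024 m and x of channel5 in the frame of bed_center between -0.08 and 0.08 m and y of channel5 in the frame of bed_center between -0.108 and 0.108 m and z of channel5 in the frame of bed_center between -0.008 and 0.024 m and velocity of joint guard_door below 0.05 rad/s and value of joint test_button below 0.002 m and linear speed of each of channel1, channel2, channel3, channel4, channel5, offcut below 0.02 m/s); the robot touches nothing.
It fails at once if the punch tin is shoved away (over 50 mm) (distance of punch_tin from where it was at the start of the episode above 0.05 m).
It fails at once if the tape is shoved away (over 50 mm) (distance of tape from where it was at the start of the episode above 0.05 m).
Of channel1, channel2, channel3, channel4, channel5 only 3 to 5 are there at a start; the rules pass over those that are not, and their reading is None.
At some moment in a run one of channel1, channel2, channel3, channel4, channel5, offcut may be knocked a few centimetres aside while the robot is not near it.
Once in a run the grip may slacken for a moment while it holds something.
It also fails if it takes over 208 s, if anything falls off the work surface, if the arm or the gripper's body presses on something with over 40 N, if the wrist force passes 120 N, or if a joint passes its speed limit or range.

### The arm

A 6-joint arm with a two-finger parallel gripper is mounted at the origin on the work surface. World frame = base frame: x ahead of the robot, y to its left, z up, the work surface at z = 0. Lengths are in mm, angles in rad, forces in N, time in s.
With the tool pointing down it reaches from about 325 to 900 mm from the base axis. Payload 6.1 kg.
Tool frame: the origin (TCP) lies on the mounting face of the last link; the fingertips stand 182 mm ahead of it and the grasp point (between the pads) lies 164 mm ahead of it (pinch_z is the z of the grasp point in the tool frame, in mm); z points along the fingers, x is the direction in which the jaws open and shut, and the axes are right-handed (so a half turn about z gives the same grasp; the last joint's range is limited). The gripper opens to 87 mm and grips with 3 to 60 N. Pads are 19 mm wide; open, the fingers measure 117 mm over their backs; the gripper's body (75 mm by 190 mm) begins 51 mm behind the grasp point.
Start: joints at [1.18, 0.22, 1.526, -0, 1.395, -0.126], TCP at [163.572, 603.209, 404.738] pointing down, gripper open.
Joint ranges: [-2.98, 2.98], [-0.91, 2.08], [0.09, 2.57], [-1.24, 4.39], [0.2, 2.65], [-2.68, 2.68]. Speed limits (rad/s): [2.57, 2.57, 3.01, 3.14, 3.14, 3.14].

### API

Orientations are given as a 3x3 rotation matrix whose columns are the frame's x, y, z axes.
In Python, from cell import * gives the robot as it stands.
- The arm moves only by the tool arm_command, never from a script. Its argument "targets" is a list of rows, each an object of numbers: "tx", "ty", "tz": the shift along the world's x, y, z in cm; "roll": the turn about the world's z in degrees. A call has 1 to 10 rows; each row shifts and turns the pose as measured when the row begins; what a row does not reach is not made up. A row lasts 1/8 s, in which the tool goes at most 62.5 mm and 10.7 degrees, less where a joint would pass 70% of its speed; a pose out of reach is approached as far as the arm can. A call with a gripper value outside its range is refused whole. "grip" is the opening, from 0 (shut) to 1 (fully open), set as the call begins (left out, the last holds). The fingers move at their own pace and stop on an object; "grip_force" is the grip in N (left out, the last holds). Time passes only in rows, so rows that do not move let the fingers close. It gives the time, the measured TCP pose, the force and the opening at its end, in the units of the state.
- get_state(): the state, without advancing time (a new reading comes with each control period).
- get_image(name): name is "scene" or "side" or "wrist"; returns the picture (384x512x3 uint8, blue, green, red); there is no depth.
- camera_model(name): a dict with "vertical_fov" (degrees; the focal length in pixels is half the picture's height over the tangent of half this angle, whatever the lens; pixels are square), "cx", "cy" (the principal point, pixels), "distortion" ([k1, k2, p1, p2, k3] as OpenCV has them; the pictures are not rectified), "R" (3x3) and "t" (3): a world point X has camera coordinates R X + t; the wrist camera has in their place "hand_eye" (4x4, takes a point from camera to tool coordinates, whose origin is the TCP and whose axes are the tool frame's). Camera axes: x right, y down, z forward; pixel columns grow to the right and rows downward; lengths in mm; the calibration is good to about 2 mm. A picture is of the moment at which its call begins: read the wrist's pose just before it. camera_model takes no time and is no camera call.
- hand_in(): hands the job in, once; it reports no verdict.
The state is a dict: "t": time; "joints": joint angles; "qvel": joint speeds; "joint_torque": joint torques, N m; "tool_pos": TCP position; "tool_rot": TCP orientation; "wrist_force": force on the tool from outside, world axes, zero at the start; "moment": the same for the moment, N m; "width": finger opening in mm.
Only numpy, scipy, OpenCV 4.12 (cv2) and the standard library are available. Lean on these libraries where they do the work, as an engineer would, in place of code of your own. Each camera call takes 0.05 s, during which the arm holds its last target.

## Working session

There is one attempt and no reset: what is moved stays moved. The work goes in short steps, Python scripts to look and compute and a tool call to move; the robot and the scene stay as the last step left them, time stands still between calls to the robot, and variables do not carry over. Pictures are saved under pics/ and viewed, and the job is handed in when it is done.

Besides the shell and the picture viewer there is one more tool, called as a command line: name --argument value ..., lists and objects as JSON in quotes. arm_command: Moves the arm, as the interface text tells. Its arguments: {"type":"object","properties":{"targets":{"type":"array","items":{"type":"object","properties":{"tx":{"type":"number"},"ty":{"type":"number"},"tz":{"type":"number"},"roll":{"type":"number"}}}},"grip":{"type":"number"},"grip_force":{"type":"number"}},"required":["targets"]}

```bash
mkdir -p pics
cat > h.py <<'E'
from cell import *
import numpy as np, cv2
def snap(n,f):
    s=get_state(); im=np.array(get_image(n)); cv2.imwrite('pics/'+f+'.png',im); np.save('pics/'+f+'.npy',im); 
    import json; json.dump({'p':list(map(float,s['tool_pos'])),'R':np.array(s['tool_rot']).tolist()},open('pics/'+f+'.json','w')); return im
def cam(n,f=None):
    m=camera_model(n); F=192/np.tan(np.radians(m['vertical_fov'])/2)
    K=np.array([[F,0,m['cx']],[0,F,m['cy']],[0,0,1]]); d=np.array(m['distortion'],float)
    if 'hand_eye' in m:
        import json; s=json.load(open('pics/'+f+'.json')); T=np.eye(4);T[:3,:3]=s['R'];T[:3,3]=s['p']
        T=T@np.array(m['hand_eye']); Rwc=T[:3,:3]; c=T[:3,3]
    else:
        R=np.array(m['R']);Rwc=R.T;c=-R.T@np.array(m['t'])
    return K,d,Rwc,c
def ray(n,uv,z,f=None):
    K,d,R,c=cam(n,f); uv=np.array(uv,float).reshape(-1,1,2)
    p=cv2.undistortPoints(uv,K,d,P=None).reshape(-1,2)
    D=np.c_[p,np.ones(len(p))]@R.T
    return c+D*((z-c[2])/D[:,2])[:,None]
def proj(n,X,f=None):
    K,d,R,c=cam(n,f); rv=cv2.Rodrigues(R.T)[0]
    return cv2.projectPoints(np.array(X,float).reshape(-1,1,3),rv,-R.T@c,K,d)[0].reshape(-1,2)
E
python3 - <<'E'
from h import *
for n in ['scene','side','wrist']:
    snap(n,n+'0'); K,d,R,c=cam(n,n+'0'); print(n,K[0,0],d,c.round(),R[:,2].round(2))
s=get_state();print(s)
E
```

```text
scene 424.9276307731135 [0.04015618 0.         0.         0.         0.        ] [1239. -165. 1144.] [-0.56  0.17 -0.81]
side 409.7658010059488 [-0.08595081  0.          0.          0.          0.        ] [ 489.  906. 1117.] [ 0.06 -0.62 -0.78]
wrist 320.1298666555884 [-0.07127593  0.          0.          0.          0.        ] [ 90. 623. 384.] [ 0.27 -0.07 -0.96]
{'t': 0.15, 'joints': array([ 1.17991454e+00,  2.21080151e-01,  1.52736492e+00, -1.88091968e-06,
        1.39471718e+00, -1.26078362e-01]), 'qvel': array([ 0.00052581, -0.00176583, -0.00366333,  0.00151592,  0.00096565,
        0.00146   ]), 'joint_torque': array([ 2.77093877e-04, -4.95197153e+01, -3.87877679e+01,  6.99598133e-02,
        5.32757223e-02, -7.16032537e-05]), 'tool_pos': array([163.48473977, 603.0211026 , 403.85775614]), 'tool_rot': array([[ 2.61718763e-01,  9.65143996e-01, -5.96308824e-04],
       [ 9.65142924e-01, -2.61719369e-01, -1.45190965e-03],
       [-1.55736745e-03, -1.95531244e-04, -9.99998768e-01]]), 'wrist_force': array([ 0.66752327, -0.81967155, -0.09557639]), 'moment': array([-0.02771974, -0.03242499, -0.05045741]), 'width': 87.03790958879743}
```

View pics/scene0.png

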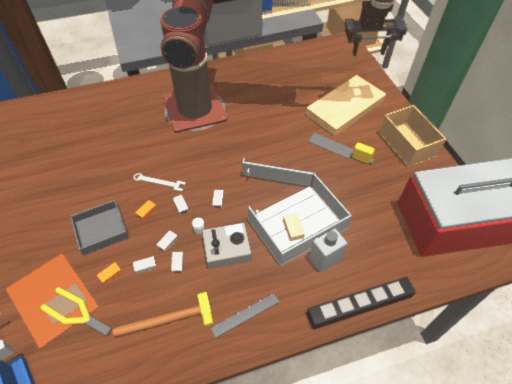

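View pics/side0.png

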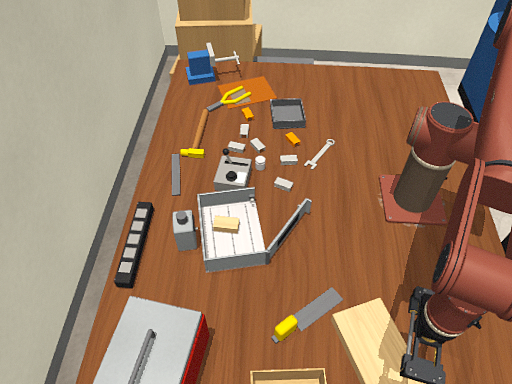

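View pics/wrist0.png

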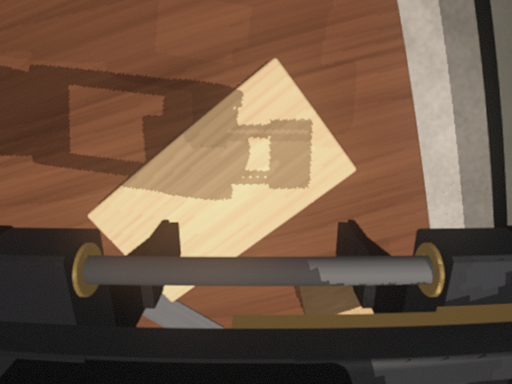

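Run:
```python
import cv2,numpy as np
a=cv2.imread('pics/scene0.png');b=cv2.imread('pics/side0.png')
cv2.imwrite('pics/c1.png',cv2.resize(a[140:300,60:260],None,fx=4,fy=3.75,interpolation=2)[:600])
cv2.imwrite('pics/c1.png',cv2.resize(a[160:300,60:260],None,fx=4,fy=4,interpolation=2))
cv2.imwrite('pics/c2.png',cv2.resize(a[140:280,200:400],None,fx=4,fy=4,interpolation=2))
cv2.imwrite('pics/c3.png',cv2.resize(b[85:225,165:345],None,fx=4,fy=4,interpolation=2))
```

```text
(no output)
```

View pics/c1.png

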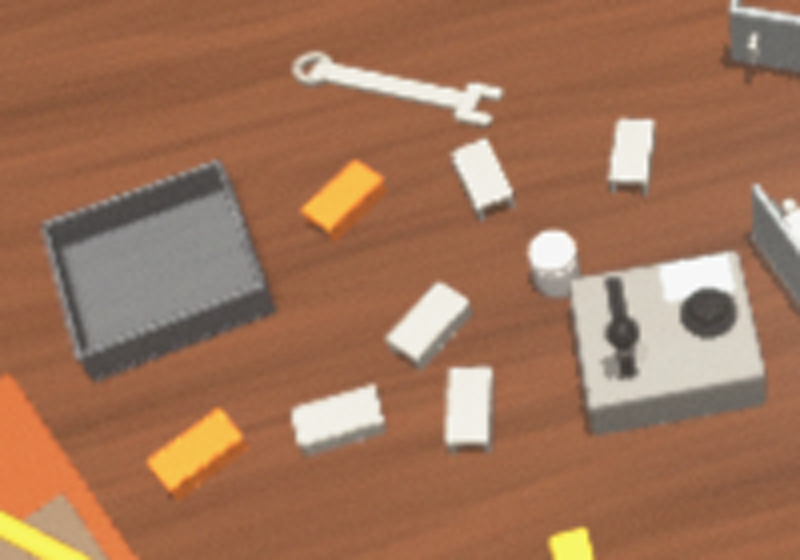

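View pics/c2.png

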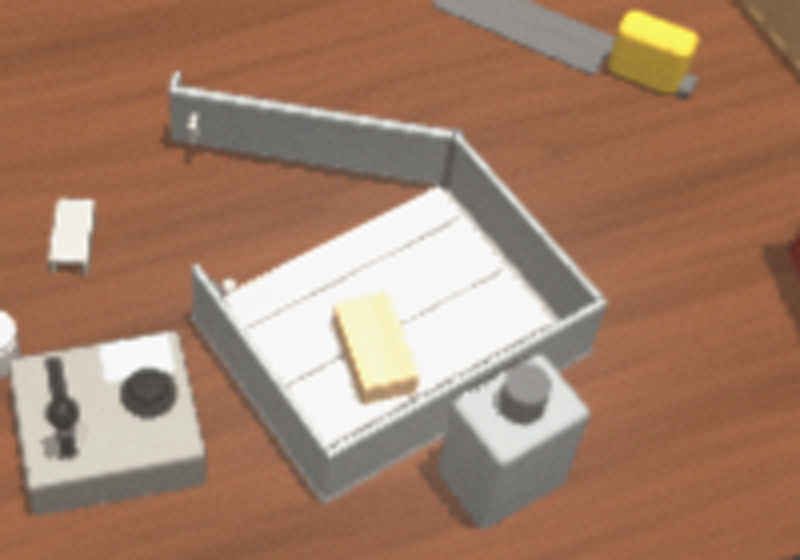

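View pics/c3.png

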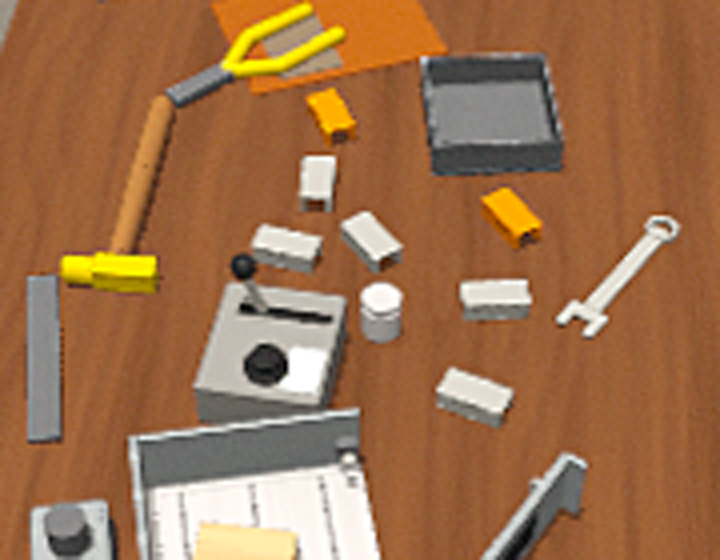

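Run:
```python
from h import *
a=np.load('pics/scene0.npy');b=np.load('pics/side0.npy')
cv2.imwrite('pics/c4.png',np.hstack([cv2.resize(a[0:70,330:420],None,fx=4,fy=4,interpolation=2),cv2.resize(b[280:384,390:480],None,fx=4,fy=4,interpolation=2)[:280]]) )
def o(p,q=200): return (p[0]/4+q, p[1]/4+140)
names=['LT front-left wall top(outer)','hinge top','BR top','BL top']
px=[o((196,265)),o((455,133)),o((604,300)),o((325,460))]
P=ray('scene',px,75);print('guard top',P.round(1))
for i,j in [(0,1),(1,2),(2,3),(3,0)]: print(np.linalg.norm(P[i]-P[j]).round(1))
print('door free end',ray('scene',[o((172,92))],76).round(1))
def seg(n,im,seeds,z):
    hsv=cv2.cvtColor(im,cv2.COLOR_BGR2HSV)
    for (u,v) in seeds:
        u,v=int(u),int(v); c=im[v,u].astype(int)
        m=(np.abs(im.astype(int)-c).max(2)<14).astype(np.uint8)
        k,l=cv2.connectedComponents(m); 
        mm=(l==l[v,u]).astype(np.uint8); 
        ys,xs=np.nonzero(mm); w=ray(n,np.c_[xs,ys],z)[:,:2].astype(np.float32)
        r=cv2.minAreaRect(w); bx=cv2.boxPoints(r)
        e=bx[1]-bx[0]; f=bx[2]-bx[1]
        L=e if np.linalg.norm(e)>np.linalg.norm(f) else f
        print(n,(u,v),c,len(xs),'c',np.round(r[0],1),'mean',w.mean(0).round(1),'size',np.round(r[1],1),'ang',round(np.degrees(np.arctan2(L[1],L[0]))%180,1))
def q(p): return (p[0]/4+60,p[1]/4+160)
seg('scene',a,[q(p) for p in [(482,175),(631,150),(430,318),(337,410),(468,400)]],24)
seg('scene',a,[o((372,340))],38)
def s(p): return (p[0]/4+165,p[1]/4+85)
seg('side',b,[s(p) for p in [(495,293),(475,387),(370,233),(318,172),(287,240)]],24)
seg('side',b,[(226,223)],38)
# trip unit top corners z=50
P=ray('scene',[q(p) for p in [(572,282),(738,254),(765,372),(590,405)]],50);print('trip',P.round(1),P.mean(0))
print('button',ray('scene',[q((708,310))],68).round(1),ray('side',[s((267,362))],68).round(1))
print('ball',ray('scene',[q((621,331))],103).round(1),ray('side',[s((243,266))],103).round(1))
P=ray('scene',[q(p) for p in [(45,225),(218,162),(268,290),(85,355)]],40);print('tray',P.round(1),P.mean(0))
P=ray('side',[s(p) for p in [(424,57),(546,55),(560,143),(430,150)]],40);print('tray',P.round(1),P.mean(0))
print('tin',ray('scene',[q((552,246))],45).round(1))
```

```text
guard top [[546.6  42.8  75. ]
 [490.1 278.6  75. ]
 [671.7 321.8  75. ]
 [732.   78.3  75. ]]
242.5
186.6
250.8
188.8
door free end [[378.8  75.9  76. ]]
scene (180, 203) [229 237 240] 126 c [ 431.3 -152.5] mean [ 431.5 -152.8] size [56.8 27.2] ang 9.3
scene (217, 197) [230 238 241] 125 c [447.  -32.6] mean [448.1 -32.7] size [27.5 56.9] ang 157.7
scene (167, 239) [230 238 241] 148 c [ 550.5 -220.7] mean [ 550.6 -220.5] size [27.2 55.2] ang 127.5
scene (144, 262) [230 238 241] 155 c [ 608.1 -298.4] mean [ 608.1 -298.7] size [25.5 55.4] ang 90.1
scene (177, 260) [230 238 241] 154 c [ 628.8 -205.8] mean [ 630.2 -206.4] size [25.7 55.9] ang 164.1
scene (293, 225) [204 245 247] 274 c [627.8 160.3] mean [628.1 159.3] size [41.9 75.6] ang 176.7
side (288, 158) [211 222 228] 65 c [ 431.6 -144.4] mean [ 431.6 -142.9] size [56.4 25.4] ang 3.9
side (283, 181) [213 224 229] 89 c [448.7 -23.4] mean [449.  -23.8] size [27.6 56. ] ang 156.5
side (257, 143) [208 220 226] 66 c [ 550.9 -210.7] mean [ 549.9 -210. ] size [27.7 57.2] ang 125.4
side (244, 128) [211 222 228] 55 c [ 606.3 -287.4] mean [ 608.  -289.3] size [27.7 46.2] ang 93.7
side (236, 145) [208 221 226] 58 c [ 631.2 -195.7] mean [ 629.4 -195.6] size [27.2 55.7] ang 158.6
side (226, 223) [168 229 255] 258 c [629.6 166.5] mean [629. 167.] size [42.6 76.1] ang 176.5
trip [[ 570.5 -109.6   50. ]
 [ 586.    15.5   50. ]
 [ 687.2    4.2   50. ]
 [ 673.2 -122.2   50. ]] [629.2341073  -53.00875749  50.        ]
button [[635.4 -22.4  68. ]] [[625.5  -4.5  68. ]]
ball [[652.1 -89.5 103. ]] [[652.9 -82.6 103. ]]
tray [[ 387.7 -480.7   40. ]
 [ 369.6 -347.6   40. ]
 [ 499.5 -327.2   40. ]
 [ 512.7 -461.3   40. ]] [ 442.36168647 -404.19546538   40.        ]
tray [[ 509.3 -458.4   40. ]
 [ 382.9 -470.4   40. ]
 [ 370.4 -333.5   40. ]
 [ 497.7 -314.4   40. ]] [ 440.08907663 -394.17971872   40.        ]
tin [[ 531.8 -116.    45. ]]
```

View pics/c4.png

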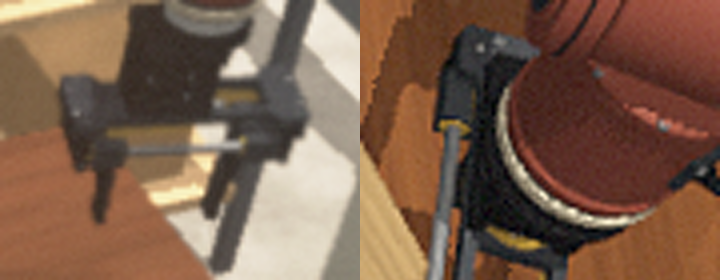

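Run:
```python
from h import *
s=get_state();R=np.array(s['tool_rot']);p=np.array(s['tool_pos'])
for uv in [(256,10),(256,110),(256,200),(10,110),(500,110),(10,10)]:
    w=ray('wrist',[uv],0,'wrist0')[0]; print(uv,w.round(),'tool',(R.T@(w-p)).round())
print(camera_model('wrist')['hand_eye'])
print('tape',ray('scene',[(363,147)],60).round(),ray('side',[(287,325)],60).round())
print('door tip side',ray('side',[(308,203)],76).round(1))
print('guard side',ray('side',[(197,195),(254,190),(270,262),(202,270)],75).round(1))
```

```text
(256, 10) [  0. 645.   0.] tool [  -2. -169.  404.]
(256, 110) [105. 616.   0.] tool [ -2. -60. 404.]
(256, 200) [212. 587.   0.] tool [ -2.  51. 404.]
(10, 110) [ 21. 326.   0.] tool [-304.  -65.  404.]
(500, 110) [179. 905.   0.] tool [296. -64. 403.]
(10, 10) [-84. 374.   0.] tool [-285. -179.  404.]
[[ 9.99998896e-01 -7.66407593e-04  1.27290329e-03 -1.44950426e-01]
 [ 3.85747348e-04  9.61240180e-01  2.75712108e-01 -7.57347308e+01]
 [-1.43487365e-03 -2.75711313e-01  9.61239415e-01  1.98350843e+01]
 [ 0.00000000e+00  0.00000000e+00  0.00000000e+00  1.00000000e+00]]
tape [[427. 487.  60.]] [[428. 501.  60.]]
door tip side [[369.6 102.1  76. ]]
guard side [[729.2  93.1  75. ]
 [545.4  59.6  75. ]
 [481.5 323.   75. ]
 [673.3 362.6  75. ]]
```

arm_command --targets '[{"tx": 4.4, "ty": -3.7, "tz": 0, "roll": 1.2}, {"tx": 4.4, "ty": -3.7, "tz": 0, "roll": 1.2}, {"tx": 4.4, "ty": -3.7, "tz": 0, "roll": 1.2}, {"tx": 4.4, "ty": -3.7, "tz": 0, "roll": 1.2}, {"tx": 4.4, "ty": -3.7, "tz": 0, "roll": 1.2}, {"tx": 4.4, "ty": -3.7, "tz": 0, "roll": 1.2}, {"tx": 4.4, "ty": -3.7, "tz": 0, "roll": 1.2}, {"tx": 4.4, "ty": -3.7, "tz": 0, "roll": 1.2}, {"tx": 4.4, "ty": -3.7, "tz": 0, "roll": 1.2}, {"tx": 4.4, "ty": -3.7, "tz": 0, "roll": 1.2}]'

```text
t: 1.4
tool_pos: [610.8, 221.9, 400.9]
tool_rot: [[0.04, 0.999, -0.003], [0.999, -0.04, -0.002], [-0.002, -0.003, -1.0]]
wrist_force: [0.4, 0.1, 0.0]
width: 86.8
```

arm_command --targets '[{"tx": 1, "ty": -1}, {"tx": 0, "ty": 0}]'

```text
invalid input at $.targets[0]: expected keys tx, ty, tz, roll
```

Run:
```python
from h import *
snap('wrist','w1');s=get_state();print(s['t'],s['tool_pos'],np.degrees(np.arctan2(s['tool_rot'][1][0],s['tool_rot'][0][0])),s['tool_rot'][2])
```

```text
1.45 [615.01544192 216.5712629  400.48014343] 87.5131984604315 [-6.02603634e-03  8.17187962e-04 -9.99981509e-01]
```

View pics/w1.png

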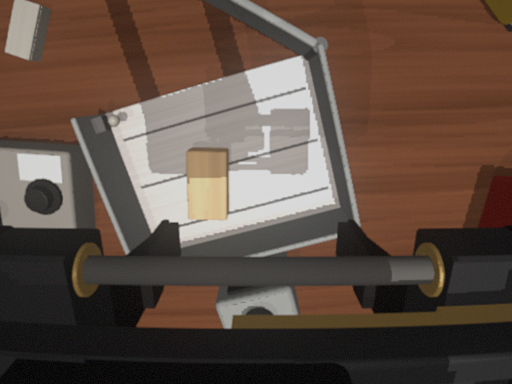

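arm_command --targets '[{"tx": 0, "ty": 0, "tz": 0, "roll": 0}, {"tx": 0, "ty": 0, "tz": 0, "roll": 0}, {"tx": 0, "ty": 0, "tz": 0, "roll": 0}]'

```text
t: 1.82
tool_pos: [614.5, 216.5, 399.0]
tool_rot: [[0.045, 0.999, -0.003], [0.999, -0.045, -0.006], [-0.006, -0.002, -1.0]]
wrist_force: [-0.1, -0.3, 0.2]
width: 87.1
```

Run:
```python
from h import *
im=snap('wrist','w2');s=get_state();print(s['t'],s['tool_pos'],np.degrees(np.arctan2(s['tool_rot'][1][0],s['tool_rot'][0][0])),s['qvel'])
cv2.imwrite('pics/w2c.png',cv2.resize(im[:256,60:380],None,fx=2.34,fy=2.34,interpolation=2))
```

```text
1.875 [614.46093897 216.63952043 399.14193071] 87.43185657328029 [ 0.00214355 -0.00216771 -0.0039942  -0.00246549 -0.00030195 -0.00274091]
```

View pics/w2c.png

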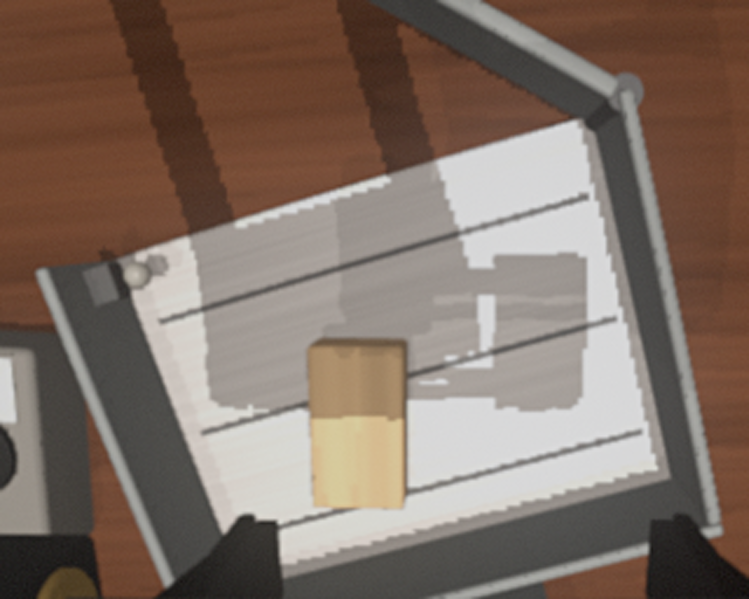

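Run:
```python
from h import *
o=lambda p:(p[0]/2.34+60-.3,p[1]/2.34-.3)
def R(ps,z): return ray('wrist',[o(p) for p in ps],z,'w2')
P=R([(309,349),(407,346),(405,508),(314,505)],38);print('off',P.round(1),P.mean(0).round(1),[np.linalg.norm(P[i]-P[(i+1)%4]).round(1) for i in range(4)])
P=R([(37,270),(720,533),(160,575),(626,88)],75);print('walls LF,RB,Lany,hinge',P.round(1))
d=P[2]-P[0];print('left wall dir',np.degrees(np.arctan2(d[1],d[0])))
d=P[1]-R([(637,110)],75)[0];print('right wall dir',np.degrees(np.arctan2(d[1],d[0])))
P=R([(140,250),(582,120),(660,470),(228,545)],8);print('bed FL,FR,BR,BLish',P.round(1))
for i,j in [(0,1),(1,2)]:
    d=P[j]-P[i];print(np.degrees(np.arctan2(d[1],d[0])),np.linalg.norm(d))
P=R([(160,321),(588,197),(205,432),(615,318)],8);d=P[1]-P[0];print('groove',P.round(1),np.degrees(np.arctan2(d[1],d[0])))
d=P[3]-P[2];print(np.degrees(np.arctan2(d[1],d[0])))
```

```text
off [[589.3 144.5  38. ]
 [590.  189.7  38. ]
 [669.1 183.5  38. ]
 [665.7 139.1  38. ]] [628.5 164.2  38. ] [np.float64(45.2), np.float64(79.3), np.float64(44.5), np.float64(76.6)]
walls LF,RB,Lany,hinge [[545.5  43.3  75. ]
 [673.1 325.4  75. ]
 [682.9  73.9  75. ]
 [489.6 282.   75. ]]
left wall dir 12.550108428579232
right wall dir 12.587075199972343
bed FL,FR,BR,BLish [[540.7  59.    8. ]
 [492.1 275.2   8. ]
 [665.3 315.    8. ]
 [698.   82.6   8. ]]
102.66029353704387 221.60140440416987
12.949989378274124 177.70760455788417
groove [[575.8  64.    8. ]
 [527.  277.6   8. ]
 [634.2  79.1   8. ]
 [585.1 290.7   8. ]] 102.87801628511232
103.06504779174028
```

arm_command --targets '[{"tx": 1.4, "ty": -5.2, "tz": -2, "roll": -1.7}, {"tx": 0, "ty": 0, "tz": -5, "roll": 0}, {"tx": 0, "ty": 0, "tz": -5, "roll": 0}, {"tx": 0, "ty": 0, "tz": 0, "roll": 0}, {"tx": 0, "ty": 0, "tz": 0, "roll": 0}]'

```text
t: 2.5
tool_pos: [626.8, 169.1, 282.1]
tool_rot: [[0.067, 0.998, 0.005], [0.998, -0.067, -0.004], [-0.003, 0.005, -1.0]]
wrist_force: [-0.2, -0.3, -0.3]
width: 86.9
```

arm_command --targets '[{"tx": 0.2, "ty": -0.5, "tz": -4, "roll": 0}, {"tx": 0, "ty": 0, "tz": -3, "roll": 0}, {"tx": 0, "ty": 0, "tz": 0, "roll": 0}, {"tx": 0, "ty": 0, "tz": 0, "roll": 0}]'

```text
t: 3.0
tool_pos: [633.3, 167.0, 224.0]
tool_rot: [[0.064, 0.998, 0.023], [0.998, -0.064, -0.001], [0.0, 0.023, -1.0]]
wrist_force: [0.7, -1.2, 0.6]
width: 86.9
```

arm_command --targets '[{"tx": 0, "ty": 0, "tz": 0, "roll": 0}, {"tx": 0, "ty": 0, "tz": 0, "roll": 0}]'

```text
t: 3.25
tool_pos: [634.7, 167.5, 228.2]
tool_rot: [[0.063, 0.998, 0.029], [0.998, -0.063, -0.0], [0.002, 0.029, -1.0]]
wrist_force: [0.7, 0.6, 0.3]
width: 86.8
```

Run:
```python
from h import *
s=get_state();print(s['t'],s['tool_pos'],s['tool_rot'].round(4).tolist(),s['qvel'].round(3),s['joints'].round(3),s['wrist_force'])
im=snap('wrist','w3');cv2.imwrite('pics/w3c.png',im)
```

```text
3.25 [634.70940823 167.48973883 228.17477685] [[0.0633, 0.9976, 0.0291], [0.998, -0.0633, -0.0002], [0.0016, 0.0291, -0.9996]] [ 0.001 -0.013 -0.008 -0.     0.007 -0.001] [ 0.139  0.455  1.58  -0.005  1.078 -1.366] [0.68194754 0.61745876 0.31476409]
```

View pics/w3.png

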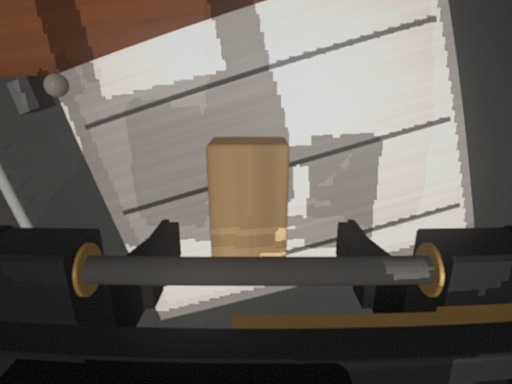

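arm_command --targets '[{"tx": -0.5, "ty": -0.3, "tz": -1, "roll": 0}, {"tx": -0.5, "ty": 0, "tz": -1, "roll": 0}, {"tx": 0, "ty": 0, "tz": -1, "roll": 0}, {"tx": 0, "ty": 0, "tz": 0, "roll": 0}]'

```text
t: 3.8
tool_pos: [623.2, 164.0, 195.3]
tool_rot: [[0.064, 0.998, 0.027], [0.998, -0.064, -0.0], [0.001, 0.027, -1.0]]
wrist_force: [0.3, 0.6, -0.2]
width: 86.9
```

arm_command --targets '[{"tx": 0, "ty": 0, "tz": 0, "roll": 0}, {"tx": 0, "ty": 0, "tz": 0, "roll": 0}, {"tx": 0, "ty": 0, "tz": 0, "roll": 0}, {"tx": 0, "ty": 0, "tz": 0, "roll": 0}, {"tx": 0, "ty": 0, "tz": 0, "roll": 0}]' --grip 0 --grip_force 30

```text
t: 4.42
tool_pos: [623.9, 164.1, 196.0]
tool_rot: [[0.063, 0.998, 0.029], [0.998, -0.064, -0.0], [0.001, 0.029, -1.0]]
wrist_force: [0.2, -0.7, -0.8]
width: 44.6
```

arm_command --targets '[{"tx": 0, "ty": 0, "tz": 2, "roll": 0}, {"tx": 0, "ty": 0, "tz": 4, "roll": 0}, {"tx": 0, "ty": 0, "tz": 4, "roll": 0}, {"tx": 0, "ty": 0, "tz": 4, "roll": 0}, {"tx": 0, "ty": 0, "tz": 2, "roll": 0}, {"tx": -0.5, "ty": -1.5, "tz": 0, "roll": 0}, {"tx": -1, "ty": -3, "tz": 0, "roll": 0}, {"tx": -1.5, "ty": -4.5, "tz": 0, "roll": 0}, {"tx": -1.5, "ty": -4.5, "tz": 0, "roll": 0}, {"tx": -1.5, "ty": -4.5, "tz": 0, "roll": 0}]'

```text
t: 5.68
tool_pos: [558.2, -20.8, 365.9]
tool_rot: [[0.058, 0.998, 0.03], [0.998, -0.058, -0.0], [0.001, 0.03, -1.0]]
wrist_force: [0.3, 0.1, -1.7]
width: 45.0
```

arm_command --targets '[{"tx": -1.5, "ty": -4.8, "tz": 0, "roll": 0}, {"tx": -1.5, "ty": -4.8, "tz": 0, "roll": 0}, {"tx": -1.5, "ty": -4.8, "tz": 0, "roll": 0}, {"tx": -1.5, "ty": -4.8, "tz": 0, "roll": 0}, {"tx": -1.5, "ty": -4.8, "tz": 0, "roll": 0}, {"tx": -1.5, "ty": -4.8, "tz": 0, "roll": 0}, {"tx": -1.5, "ty": -4.2, "tz": 0, "roll": 0}, {"tx": -1, "ty": -2.5, "tz": 0, "roll": 0}, {"tx": 0, "ty": -0.5, "tz": 0, "roll": 0}, {"tx": 0, "ty": 0, "tz": 0, "roll": 0}]'

```text
t: 6.92
tool_pos: [425.3, -396.6, 356.9]
tool_rot: [[0.067, 0.998, 0.018], [0.998, -0.068, 0.006], [0.007, 0.017, -1.0]]
wrist_force: [-0.6, 0.3, -1.7]
width: 44.6
```

Run:
```python
from h import *
im=snap('wrist','w4')
```

```text
(no output)
```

View pics/w4.png

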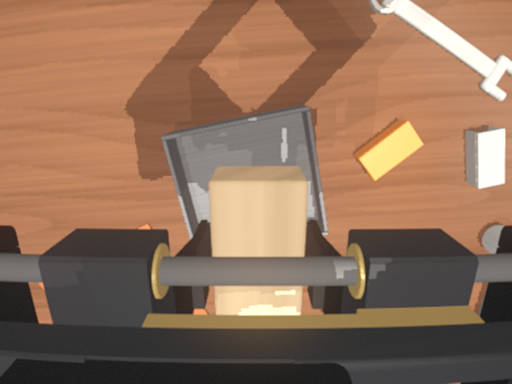

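Run:
```python
from h import *
P=ray('wrist',[(163,138),(308,107),(327,235)],40,'w4');print(P.round(1))
y=P[1]-P[0];L=np.linalg.norm(y);y/=L;x=np.array([y[1],-y[0],0]);print(L,np.degrees(np.arctan2(x[1],x[0])),(P[0]+P[1])/2+65*x)
s=get_state();print(s['tool_pos'],np.array(s['tool_pos'])+164*np.array(s['tool_rot'])[:,2])
```

```text
[[ 386.3 -479.8   40. ]
 [ 367.7 -344.9   40. ]
 [ 495.9 -328.4   40. ]]
136.13893011508353 7.857410025850641 [ 441.41598569 -403.44834002   40.        ]
[ 425.44471218 -396.2704984   356.89862849] [ 428.32260184 -395.33341459  192.92655884]
```

arm_command --targets '[{"tx": 1, "ty": -0.8, "tz": -2, "roll": 5}, {"tx": 0.3, "ty": 0, "tz": -3, "roll": 5}, {"tx": 0, "ty": 0, "tz": -3, "roll": 0}, {"tx": 0, "ty": 0, "tz": -2, "roll": 0}, {"tx": 0, "ty": 0, "tz": -1, "roll": 0}, {"tx": 0, "ty": 0, "tz": 0, "roll": 0}]'

```text
t: 7.72
tool_pos: [441.9, -397.4, 244.8]
tool_rot: [[-0.123, 0.992, 0.018], [0.992, 0.122, 0.01], [0.007, 0.019, -1.0]]
wrist_force: [-0.8, -0.3, 0.2]
width: 45.0
```

arm_command --targets '[{"tx": -0.3, "ty": -0.7, "tz": -2, "roll": 0}, {"tx": 0, "ty": 0, "tz": -1.5, "roll": 0}, {"tx": 0, "ty": 0, "tz": -1, "roll": 0}, {"tx": 0, "ty": 0, "tz": 0, "roll": 0}]'

```text
t: 8.22
tool_pos: [439.2, -405.2, 198.4]
tool_rot: [[-0.123, 0.992, 0.019], [0.992, 0.123, 0.008], [0.005, 0.02, -1.0]]
wrist_force: [-0.3, 0.3, -0.5]
width: 44.6
```

arm_command --targets '[{"tx": 0, "ty": 0, "tz": -0.4, "roll": 0}, {"tx": 0, "ty": 0, "tz": 0, "roll": 0}]'

```text
t: 8.48
tool_pos: [439.3, -405.5, 194.5]
tool_rot: [[-0.123, 0.992, 0.02], [0.992, 0.122, 0.007], [0.005, 0.021, -1.0]]
wrist_force: [-0.7, -0.5, -0.4]
width: 44.5
```

arm_command --targets '[{"tx": 0, "ty": 0, "tz": 0, "roll": 0}, {"tx": 0, "ty": 0, "tz": 0, "roll": 0}, {"tx": 0, "ty": 0, "tz": 0, "roll": 0}, {"tx": 0, "ty": 0, "tz": 2, "roll": 0}, {"tx": 0, "ty": 0, "tz": 4, "roll": 0}, {"tx": 0, "ty": 0, "tz": 4, "roll": 0}, {"tx": 0, "ty": 0, "tz": 3, "roll": 0}, {"tx": 0, "ty": 0, "tz": 0, "roll": 0}]' --grip 0.8

```text
t: 9.48
tool_pos: [439.8, -405.8, 336.3]
tool_rot: [[-0.123, 0.992, 0.025], [0.992, 0.123, 0.001], [-0.002, 0.025, -1.0]]
wrist_force: [0.1, 0.1, -0.4]
width: 69.4
```

Run:
```python
from h import *
a=snap('scene','s1')
cv2.imwrite('pics/s1c.png',cv2.resize(a[140:300,50:250],None,fx=4,fy=3.75,interpolation=2))
```

```text
(no output)
```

View pics/s1c.png

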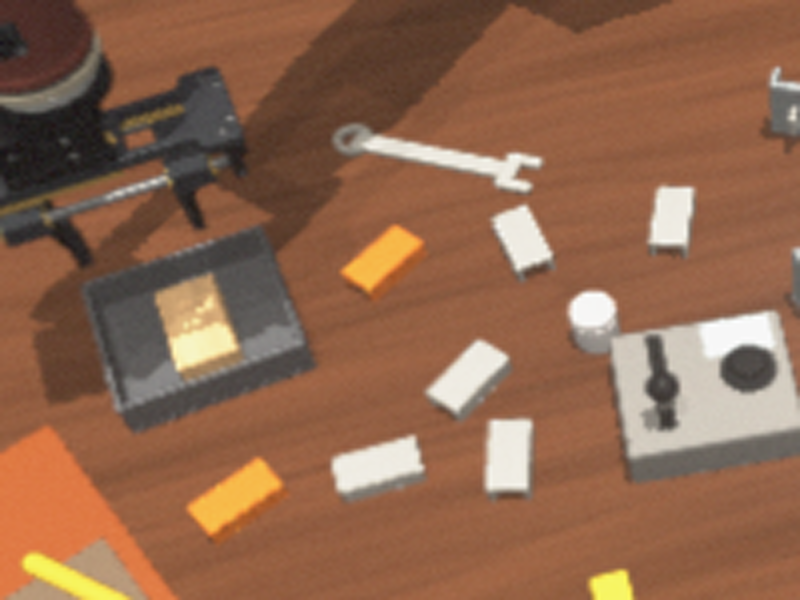

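arm_command --targets '[{"tx": 0, "ty": 2.5, "tz": -1, "roll": 1}, {"tx": -0.5, "ty": 5, "tz": -1, "roll": 1}, {"tx": -0.5, "ty": 5, "tz": -1, "roll": 0}, {"tx": 0, "ty": 5, "tz": -1, "roll": 0}, {"tx": 0, "ty": 4, "tz": -2, "roll": 0}, {"tx": 0, "ty": 3, "tz": -2, "roll": 0}, {"tx": 0, "ty": 0, "tz": 0, "roll": 0}, {"tx": 0, "ty": 0, "tz": 0, "roll": 0}]' --grip 0.7

```text
t: 10.52
tool_pos: [423.6, -151.6, 244.2]
tool_rot: [[-0.157, 0.988, 0.012], [0.988, 0.157, 0.011], [0.009, 0.013, -1.0]]
wrist_force: [0.8, 0.9, -0.1]
width: 60.8
```

```bash
cat > ch.py <<'E'
from h import *
import sys
# find white channel tops in wrist pic near expected (x,y)
def find(f,xy,z=24,n='wrist',tol=45):
    im=np.load('pics/%s.npy'%f); hsv=cv2.cvtColor(im,cv2.COLOR_BGR2HSV)
    m=((hsv[...,1]<40)&(hsv[...,2]>70)).astype(np.uint8)
    k,l,st,ce=cv2.connectedComponentsWithStats(m)
    for i in range(1,k):
        if st[i,4]<40: continue
        w=ray(n,[ce[i]],z,f)[0]
        if np.hypot(*(w[:2]-xy))<tol:
            ys,xs=np.nonzero(l==i); P=ray(n,np.c_[xs,ys],z,f)[:,:2].astype(np.float32)
            r=cv2.minAreaRect(P); b=cv2.boxPoints(r); e,g=b[1]-b[0],b[2]-b[1]; L=e if np.linalg.norm(e)>np.linalg.norm(g) else g
            print(f,'px',ce[i].round(),'c',np.round(r[0],1),'size',np.round(sorted(r[1]),1),'long',round(np.degrees(np.arctan2(L[1],L[0]))%180,1))
def tcp():
    s=get_state();p=np.array(s['tool_pos']);R=np.array(s['tool_rot'])
    print('t',round(s['t'],2),'tcp',p.round(1),'grasp',(p+164*R[:,2]).round(1),'jaw',np.degrees(np.arctan2(R[1,0],R[0,0])).round(1),'z',R[:,2].round(3),'w',round(s['width'],1))
E
python3 - <<'E'
from ch import *
snap('wrist','w5');tcp();find('w5',(431,-152))
E
```

```text
t 10.57 tcp [ 423.5 -151.7  244.2] grasp [ 425.4 -149.8   80.2] jaw 99.0 z [ 0.011  0.012 -1.   ] w 60.8
w5 px [257. 254.] c [ 448.2 -144.8] size [104.9 185.6] long 98.6
```

View pics/w5.png

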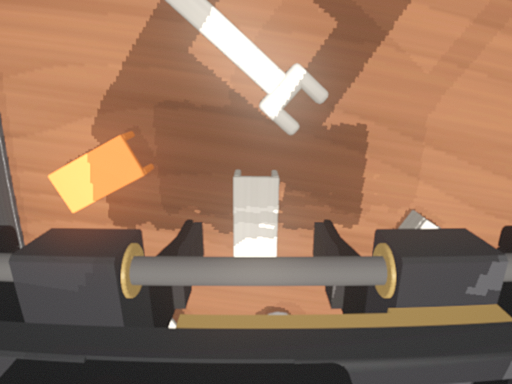

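arm_command --targets '[{"tx": 0.5, "ty": 0, "tz": -2, "roll": 0}, {"tx": 0, "ty": 0, "tz": -2, "roll": 0}, {"tx": 0, "ty": 0, "tz": -1.5, "roll": 0}, {"tx": 0, "ty": 0, "tz": 0, "roll": 0}]'

```text
t: 11.08
tool_pos: [430.3, -156.3, 190.3]
tool_rot: [[-0.152, 0.988, 0.016], [0.988, 0.152, 0.008], [0.005, 0.017, -1.0]]
wrist_force: [-0.1, -0.9, -0.5]
width: 60.7
```

arm_command --targets '[{"tx": 0, "ty": 0.2, "tz": -0.3, "roll": 0}, {"tx": 0, "ty": 0, "tz": 0, "roll": 0}]'

```text
t: 11.32
tool_pos: [430.9, -155.0, 188.3]
tool_rot: [[-0.151, 0.988, 0.018], [0.989, 0.151, 0.007], [0.004, 0.019, -1.0]]
wrist_force: [-0.2, 1.0, -0.9]
width: 61.0
```

arm_command --targets '[{"tx": 0, "ty": 0, "tz": 0, "roll": 0}, {"tx": 0, "ty": 0, "tz": 0, "roll": 0}, {"tx": 0, "ty": 0, "tz": 0, "roll": 0}, {"tx": 0, "ty": 0, "tz": 0, "roll": 0}]' --grip 0 --grip_force 30

```text
t: 11.82
tool_pos: [431.4, -155.1, 189.5]
tool_rot: [[-0.152, 0.988, 0.02], [0.988, 0.151, 0.006], [0.003, 0.021, -1.0]]
wrist_force: [0.0, 0.2, -0.9]
width: 30.2
```

arm_command --targets '[{"tx": 0, "ty": 0, "tz": 2, "roll": 0}, {"tx": 0, "ty": 0, "tz": 4, "roll": 0}, {"tx": 0, "ty": 0, "tz": 4, "roll": 0}, {"tx": 1, "ty": 1, "tz": 3, "roll": 1}, {"tx": 3, "ty": 3.5, "tz": 0, "roll": 1}, {"tx": 3.5, "ty": 4, "tz": 0, "roll": 1}, {"tx": 3.5, "ty": 4, "tz": 0, "roll": 1}, {"tx": 3.5, "ty": 4, "tz": 0, "roll": 0}, {"tx": 3, "ty": 3.5, "tz": 0, "roll": 0}, {"tx": 1, "ty": 2, "tz": 0, "roll": 0}]'

```text
t: 13.08
tool_pos: [618.9, 71.6, 322.2]
tool_rot: [[-0.218, 0.976, 0.018], [0.976, 0.218, 0.007], [0.003, 0.019, -1.0]]
wrist_force: [0.7, -0.9, -2.3]
width: 29.9
```

arm_command --targets '[{"tx": 1.5, "ty": 2, "tz": 0, "roll": 0}, {"tx": 0, "ty": 0, "tz": 0, "roll": 0}]'

```text
t: 13.32
tool_pos: [633.8, 93.3, 320.9]
tool_rot: [[-0.22, 0.975, 0.015], [0.976, 0.22, 0.006], [0.003, 0.016, -1.0]]
wrist_force: [-0.6, 0.5, -0.8]
width: 30.0
```

Run:
```python
from ch import *
tcp()
```

```text
t 13.32 tcp [633.8  93.3 320.9] grasp [636.2  94.4 157. ] jaw 102.7 z [ 0.015  0.006 -1.   ] w 30.0
```

arm_command --targets '[{"tx": 1.5, "ty": 1.5, "tz": 0, "roll": 0}, {"tx": 1.4, "ty": 1.3, "tz": -1, "roll": 0}, {"tx": 0, "ty": 0, "tz": -3, "roll": 0}, {"tx": 0, "ty": 0, "tz": -3, "roll": 0}, {"tx": 0, "ty": 0, "tz": -1.5, "roll": 0}, {"tx": 0, "ty": 0, "tz": 0, "roll": 0}]'

```text
t: 14.08
tool_pos: [660.2, 116.4, 233.3]
tool_rot: [[-0.216, 0.976, 0.01], [0.976, 0.216, 0.003], [0.001, 0.01, -1.0]]
wrist_force: [-0.2, 0.1, -1.2]
width: 29.9
```

Run:
```python
from ch import *
tcp()
snap('wrist','w6')
```

```text
t 14.07 tcp [660.2 116.4 233.3] grasp [661.8 116.8  69.3] jaw 102.5 z [ 0.01   0.003 -1.   ] w 29.9
```

View pics/w6.png

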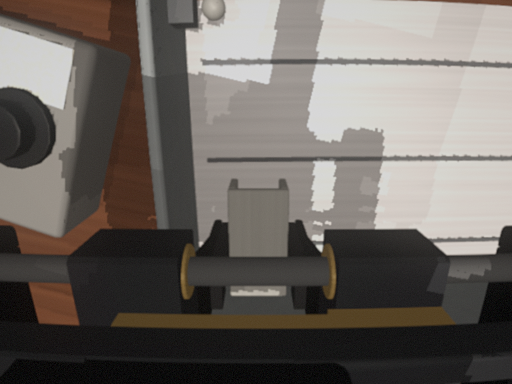

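arm_command --targets '[{"tx": 0.3, "ty": 0.6, "tz": -1, "roll": 0}, {"tx": 0, "ty": 0, "tz": -1.5, "roll": 0}, {"tx": 0, "ty": 0, "tz": -0.8, "roll": 0}, {"tx": 0, "ty": 0, "tz": 0, "roll": 0}]'

```text
t: 14.62
tool_pos: [664.9, 122.8, 202.1]
tool_rot: [[-0.216, 0.976, 0.016], [0.976, 0.216, 0.003], [-0.0, 0.016, -1.0]]
wrist_force: [-0.1, 0.0, -0.4]
width: 29.6
```

arm_command --targets '[{"tx": 0, "ty": 0, "tz": -0.4, "roll": 0}, {"tx": 0, "ty": 0, "tz": 0, "roll": 0}]'

```text
t: 14.88
tool_pos: [665.2, 122.8, 198.2]
tool_rot: [[-0.216, 0.976, 0.016], [0.976, 0.216, 0.003], [-0.0, 0.017, -1.0]]
wrist_force: [0.2, -0.0, -1.1]
width: 29.7
```

arm_command --targets '[{"tx": 0, "ty": 0, "tz": 0, "roll": 0}, {"tx": 0, "ty": 0, "tz": 0, "roll": 0}, {"tx": 0, "ty": 0, "tz": 0, "roll": 0}, {"tx": 0, "ty": 0, "tz": 2, "roll": 0}, {"tx": 0, "ty": 0, "tz": 4, "roll": 0}, {"tx": 0, "ty": 0, "tz": 4, "roll": 0}, {"tx": 0, "ty": 0, "tz": 3, "roll": 0}]' --grip 0.55

```text
t: 15.75
tool_pos: [664.4, 122.7, 334.7]
tool_rot: [[-0.216, 0.976, 0.015], [0.976, 0.216, 0.003], [-0.0, 0.016, -1.0]]
wrist_force: [0.0, 0.3, 0.1]
width: 48.0
```

arm_command --targets '[{"tx": -1.5, "ty": -1.2, "tz": 0, "roll": -3}, {"tx": -3.5, "ty": -2.5, "tz": 0, "roll": -6}, {"tx": -4, "ty": -3, "tz": 0, "roll": -7}, {"tx": -4, "ty": -3, "tz": 0, "roll": -7}, {"tx": -4, "ty": -2.7, "tz": -1, "roll": -7}, {"tx": -3, "ty": -2, "tz": -2, "roll": -4}, {"tx": -1.5, "ty": -1, "tz": -2, "roll": 0}, {"tx": 0, "ty": 0, "tz": -2, "roll": 0}, {"tx": 0, "ty": 0, "tz": 0, "roll": 0}]' --grip 0.7

```text
t: 16.88
tool_pos: [445.6, -35.2, 285.4]
tool_rot: [[0.385, 0.922, 0.046], [0.923, -0.385, -0.019], [0.0, 0.049, -0.999]]
wrist_force: [-0.3, -0.0, -0.2]
width: 60.8
```

Run:
```python
from ch import *
tcp()
snap('wrist','w7')
```

```text
t 16.88 tcp [445.6 -35.2 285.4] grasp [453.1 -38.3 121.6] jaw 67.4 z [ 0.046 -0.019 -0.999] w 60.8
```

View pics/w7.png

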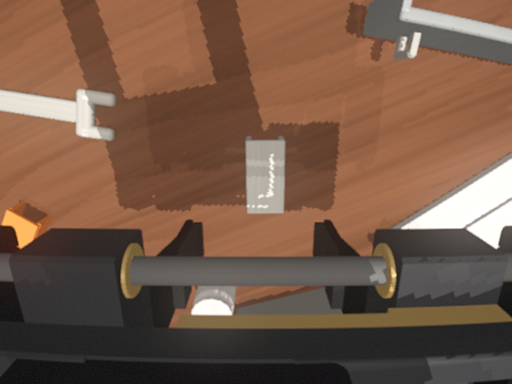

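Run:
```python
from ch import *
P=ray('wrist',[(247,141),(285,140),(285,213),(247,213)],24,'w7');print(P.round(1),P.mean(0).round(1))
d=P[3]-P[0];print(np.degrees(np.arctan2(d[1],d[0])))
```

```text
[[414.5 -30.8  24. ]
 [424.7  -4.3  24. ]
 [480.1 -25.6  24. ]
 [468.2 -53.9  24. ]] [446.9 -28.7  24. ]
-23.288736749398023
```

arm_command --targets '[{"tx": -0.6, "ty": 0.9, "tz": -2, "roll": 0}, {"tx": 0, "ty": 0, "tz": -2, "roll": 0}, {"tx": 0, "ty": 0, "tz": -2, "roll": 0}, {"tx": 0, "ty": 0, "tz": -1.5, "roll": 0}, {"tx": 0, "ty": 0, "tz": -0.5, "roll": 0}, {"tx": 0, "ty": 0, "tz": 0, "roll": 0}]'

```text
t: 17.68
tool_pos: [445.9, -26.1, 213.7]
tool_rot: [[0.383, 0.922, 0.063], [0.924, -0.382, -0.023], [0.003, 0.067, -0.998]]
wrist_force: [0.0, 0.3, -0.1]
width: 61.1
```

Run:
```python
from ch import *
tcp()
```

```text
t 17.68 tcp [445.9 -26.1 213.7] grasp [456.2 -29.9  50.1] jaw 67.5 z [ 0.063 -0.023 -0.998] w 61.1
```

arm_command --targets '[{"tx": -0.5, "ty": 0, "tz": -0.7, "roll": 0}, {"tx": -0.4, "ty": 0, "tz": -0.7, "roll": 0}, {"tx": 0, "ty": 0, "tz": -0.7, "roll": 0}, {"tx": 0, "ty": 0, "tz": -0.4, "roll": 0}, {"tx": 0, "ty": 0, "tz": 0, "roll": 0}]'

```text
t: 18.3
tool_pos: [436.7, -26.3, 188.2]
tool_rot: [[0.383, 0.922, 0.065], [0.924, -0.382, -0.023], [0.003, 0.069, -0.998]]
wrist_force: [0.8, 0.1, -0.4]
width: 60.9
```

arm_command --targets '[{"tx": 0, "ty": 0, "tz": 0, "roll": 0}, {"tx": 0, "ty": 0, "tz": 0, "roll": 0}, {"tx": 0, "ty": 0, "tz": 0, "roll": 0}, {"tx": 0, "ty": 0, "tz": 0, "roll": 0}]' --grip 0 --grip_force 30

```text
t: 18.8
tool_pos: [437.2, -26.4, 188.7]
tool_rot: [[0.383, 0.922, 0.066], [0.924, -0.382, -0.024], [0.003, 0.07, -0.998]]
wrist_force: [0.4, -0.2, -0.6]
width: 29.8
```

arm_command --targets '[{"tx": 0, "ty": 0, "tz": 2, "roll": 0}, {"tx": 0, "ty": 0, "tz": 4, "roll": 0}, {"tx": 0, "ty": 0, "tz": 5, "roll": 0}, {"tx": 0.5, "ty": 0.5, "tz": 3, "roll": 3}, {"tx": 2, "ty": 2, "tz": 0, "roll": 6}, {"tx": 3.5, "ty": 3.7, "tz": 0, "roll": 8}, {"tx": 4, "ty": 4.2, "tz": 0, "roll": 8}, {"tx": 4, "ty": 4.2, "tz": 0, "roll": 8}, {"tx": 3, "ty": 3, "tz": 0, "roll": 2}, {"tx": 1, "ty": 1.5, "tz": 0, "roll": 0}]'

```text
t: 20.05
tool_pos: [620.0, 170.5, 332.9]
tool_rot: [[-0.233, 0.97, 0.068], [0.972, 0.233, 0.017], [0.001, 0.07, -0.998]]
wrist_force: [-0.3, -0.4, -0.5]
width: 29.8
```

Run:
```python
from ch import *
tcp()
```

```text
t 20.05 tcp [620.  170.5 332.9] grasp [631.2 173.3 169.3] jaw 103.5 z [ 0.068  0.017 -0.998] w 29.8
```

arm_command --targets '[{"tx": 1, "ty": 0.9, "tz": -1, "roll": 0}, {"tx": 0.9, "ty": 0.8, "tz": -2, "roll": -0.7}, {"tx": 0, "ty": 0, "tz": -3, "roll": 0}, {"tx": 0, "ty": 0, "tz": -3, "roll": 0}, {"tx": 0, "ty": 0, "tz": -1.5, "roll": 0}, {"tx": 0, "ty": 0, "tz": -0.7, "roll": 0}, {"tx": 0, "ty": 0, "tz": 0, "roll": 0}]'

```text
t: 20.92
tool_pos: [640.1, 190.3, 216.7]
tool_rot: [[-0.224, 0.972, 0.067], [0.975, 0.223, 0.017], [0.001, 0.069, -0.998]]
wrist_force: [-0.0, 0.3, -0.6]
width: 30.0
```

Run:
```python
from ch import *
tcp()
```

```text
t 20.93 tcp [640.1 190.3 216.7] grasp [651.2 193.   53.1] jaw 102.9 z [ 0.067  0.017 -0.998] w 30.0
```

arm_command --targets '[{"tx": 0, "ty": -0.2, "tz": -0.7, "roll": 0}, {"tx": 0, "ty": 0, "tz": -0.7, "roll": 0}, {"tx": 0, "ty": 0, "tz": -0.5, "roll": 0}, {"tx": 0, "ty": 0, "tz": 0, "roll": 0}]'

```text
t: 21.42
tool_pos: [641.3, 188.2, 199.5]
tool_rot: [[-0.224, 0.972, 0.072], [0.975, 0.223, 0.017], [0.001, 0.074, -0.997]]
wrist_force: [-0.4, -0.3, -0.9]
width: 29.5
```

arm_command --targets '[{"tx": 0, "ty": 0, "tz": 0, "roll": 0}, {"tx": 0, "ty": 0, "tz": 0, "roll": 0}, {"tx": 0, "ty": 0, "tz": 0, "roll": 0}, {"tx": 0, "ty": 0, "tz": 2, "roll": 0}, {"tx": 0, "ty": 0, "tz": 4, "roll": 0}, {"tx": 0, "ty": 0, "tz": 4, "roll": 0}, {"tx": 0, "ty": 0, "tz": 4, "roll": 0}]' --grip 0.55

```text
t: 22.3
tool_pos: [640.1, 188.1, 344.6]
tool_rot: [[-0.224, 0.972, 0.069], [0.975, 0.223, 0.017], [0.001, 0.071, -0.998]]
wrist_force: [0.6, -0.2, 0.5]
width: 48.0
```

arm_command --targets '[{"tx": 0, "ty": -2, "tz": 0, "roll": -3}, {"tx": 0, "ty": -4, "tz": 0, "roll": -5}, {"tx": 0, "ty": -5, "tz": 0, "roll": -5}, {"tx": 0, "ty": -5, "tz": 0, "roll": -5}, {"tx": -0.5, "ty": -5, "tz": 0, "roll": -5}, {"tx": -0.5, "ty": -5, "tz": 0, "roll": -5}, {"tx": -0.5, "ty": -5, "tz": 0, "roll": -1}, {"tx": -0.5, "ty": -4, "tz": -1, "roll": 0}, {"tx": 0, "ty": -2, "tz": -1, "roll": 0}, {"tx": 0, "ty": -0.5, "tz": -0.5, "roll": 0}]' --grip 0.7

```text
t: 23.55
tool_pos: [616.4, -200.6, 330.3]
tool_rot: [[0.3, 0.95, 0.081], [0.954, -0.299, -0.026], [0.0, 0.085, -0.996]]
wrist_force: [-1.0, 1.0, -0.1]
width: 61.2
```

arm_command --targets '[{"tx": 0, "ty": 0, "tz": 0, "roll": 0}, {"tx": 0, "ty": 0, "tz": 0, "roll": 0}]'

```text
t: 23.8
tool_pos: [616.7, -198.7, 329.6]
tool_rot: [[0.299, 0.951, 0.08], [0.954, -0.298, -0.024], [0.001, 0.084, -0.996]]
wrist_force: [-0.1, -0.7, -0.3]
width: 60.9
```

Run:
```python
from ch import *
tcp()
snap('wrist','w8')
```

```text
t 23.8 tcp [ 616.7 -198.7  329.6] grasp [ 629.8 -202.6  166.2] jaw 72.6 z [ 0.08  -0.024 -0.996] w 60.9
```

View pics/w8.png

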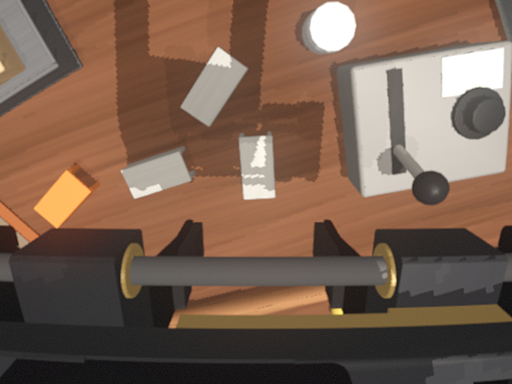

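Run:
```python
from ch import *
for k,c in dict(E=[(239,136),(272,135),(275,198),(243,199)],C=[(220,47),(248,72),(209,126),(181,104)],D=[(121,172),(182,150),(191,181),(134,198)]).items():
    P=ray('wrist',c,24,'w8');print(k,P.mean(0).round(1),[np.linalg.norm(P[i]-P[(i+1)%4]).round(1) for i in range(4)])
    i=np.argmax([np.linalg.norm(P[i]-P[(i+1)%4]) for i in range(2)]);d=P[i+1]-P[i]-(P[(i+3)%4]-P[(i+2)%4]);print(np.degrees(np.arctan2(d[1],d[0]))%180)
print('ball',ray('wrist',[(430,187)],103,'w8'),'button',ray('wrist',[(480,112)],68,'w8'))
P=ray('wrist',[(352,62),(362,195),(511,172)],50,'w8');print('trip',P.round(1))
```

```text
E [ 629.4 -202.7   24. ] [np.float64(29.1), np.float64(60.2), np.float64(30.3), np.float64(60.3)]
165.57533202367475
C [ 551.1 -216.2   24. ] [np.float64(29.8), np.float64(56.6), np.float64(30.0), np.float64(57.3)]
124.88765317043891
D [ 608.1 -293.9   24. ] [np.float64(62.4), np.float64(30.2), np.float64(58.8), np.float64(27.5)]
90.70123865504074
ball [[654.03162548 -86.42534024 103.        ]] button [[623.88135152 -25.35726542  68.        ]]
trip [[ 563.4 -107.5   50. ]
 [ 671.7 -121.4   50. ]
 [ 690.9   11.    50. ]]
```

arm_command --targets '[{"tx": 0, "ty": 0, "tz": -2, "roll": 3}, {"tx": 0, "ty": 0, "tz": -3, "roll": 0}, {"tx": 0, "ty": 0, "tz": -3, "roll": 0}, {"tx": 0, "ty": 0, "tz": -2, "roll": 0}, {"tx": 0, "ty": 0, "tz": -1, "roll": 0}, {"tx": 0, "ty": 0, "tz": -0.5, "roll": 0}, {"tx": 0, "ty": 0, "tz": 0, "roll": 0}]'

```text
t: 24.72
tool_pos: [619.9, -193.2, 216.2]
tool_rot: [[0.239, 0.967, 0.089], [0.971, -0.238, -0.022], [0.0, 0.092, -0.996]]
wrist_force: [-0.5, -0.1, -0.6]
width: 61.2
```

Run:
```python
from ch import *
tcp()
```

```text
t 24.73 tcp [ 619.9 -193.2  216.2] grasp [ 634.5 -196.7   52.9] jaw 76.2 z [ 0.089 -0.022 -0.996] w 61.2
```

arm_command --targets '[{"tx": -0.3, "ty": -0.4, "tz": -0.7, "roll": 0}, {"tx": -0.3, "ty": -0.2, "tz": -0.7, "roll": 0}, {"tx": 0, "ty": 0, "tz": -0.7, "roll": 0}, {"tx": 0, "ty": 0, "tz": -0.5, "roll": 0}, {"tx": 0, "ty": 0, "tz": 0, "roll": 0}]'

```text
t: 25.35
tool_pos: [614.0, -200.4, 190.4]
tool_rot: [[0.24, 0.966, 0.092], [0.971, -0.239, -0.023], [-0.0, 0.095, -0.995]]
wrist_force: [-0.1, 0.6, 0.0]
width: 60.9
```

Run:
```python
from ch import *
tcp()
```

```text
t 25.35 tcp [ 614.  -200.4  190.4] grasp [ 629.1 -204.1   27.1] jaw 76.1 z [ 0.092 -0.023 -0.995] w 60.9
```

arm_command --targets '[{"tx": 0, "ty": 0, "tz": 0, "roll": 0}, {"tx": 0, "ty": 0, "tz": 0, "roll": 0}, {"tx": 0, "ty": 0, "tz": 0, "roll": 0}, {"tx": 0, "ty": 0, "tz": 0, "roll": 0}]' --grip 0 --grip_force 30

```text
t: 25.85
tool_pos: [614.4, -200.3, 191.0]
tool_rot: [[0.24, 0.966, 0.093], [0.971, -0.238, -0.023], [-0.0, 0.096, -0.995]]
wrist_force: [-0.4, -0.7, -1.1]
width: 29.5
```

arm_command --targets '[{"tx": 0, "ty": 0, "tz": 2, "roll": 0}, {"tx": 0, "ty": 0, "tz": 4, "roll": 0}, {"tx": 0, "ty": 0, "tz": 5, "roll": 0}, {"tx": 0, "ty": 0, "tz": 4, "roll": 0}, {"tx": 0, "ty": 1.5, "tz": 1, "roll": 3}, {"tx": 0, "ty": 3.5, "tz": 0, "roll": 6}, {"tx": 0, "ty": 5, "tz": 0, "roll": 6}, {"tx": 0, "ty": 5, "tz": 0, "roll": 6}, {"tx": 0, "ty": 5, "tz": 0, "roll": 5}, {"tx": 0, "ty": 5, "tz": 0, "roll": 0}]'

```text
t: 27.1
tool_pos: [609.7, 58.4, 357.4]
tool_rot: [[-0.232, 0.969, 0.091], [0.973, 0.23, 0.023], [0.001, 0.094, -0.996]]
wrist_force: [0.4, -0.1, -0.0]
width: 29.8
```

arm_command --targets '[{"tx": 0, "ty": 5, "tz": 0, "roll": 0}, {"tx": 0, "ty": 5, "tz": 0, "roll": 0}, {"tx": 0, "ty": 4, "tz": 0, "roll": 0}, {"tx": 0, "ty": 2, "tz": 0, "roll": 0}, {"tx": 0, "ty": 0.5, "tz": 0, "roll": 0}, {"tx": 0, "ty": 0, "tz": 0, "roll": 0}]'

```text
t: 27.85
tool_pos: [603.9, 234.8, 351.2]
tool_rot: [[-0.247, 0.966, 0.08], [0.969, 0.246, 0.023], [0.003, 0.084, -0.996]]
wrist_force: [0.7, 0.3, -0.6]
width: 29.7
```

Run:
```python
from ch import *
tcp()
```

```text
t 27.85 tcp [603.9 234.8 351.2] grasp [617.1 238.6 187.8] jaw 104.3 z [ 0.08   0.023 -0.996] w 29.7
```

arm_command --targets '[{"tx": 0.9, "ty": 1.1, "tz": -1, "roll": -1.5}, {"tx": 0.8, "ty": 1, "tz": -3, "roll": 0}, {"tx": 0, "ty": 0, "tz": -3, "roll": 0}, {"tx": 0, "ty": 0, "tz": -3, "roll": 0}, {"tx": 0, "ty": 0, "tz": -2, "roll": 0}, {"tx": 0, "ty": 0, "tz": -1, "roll": 0}, {"tx": 0, "ty": 0, "tz": -0.4, "roll": 0}, {"tx": 0, "ty": 0, "tz": 0, "roll": 0}]'

```text
t: 28.85
tool_pos: [625.0, 245.9, 216.3]
tool_rot: [[-0.211, 0.974, 0.086], [0.978, 0.21, 0.019], [0.0, 0.088, -0.996]]
wrist_force: [-0.2, -0.3, -0.4]
width: 29.4
```

Run:
```python
from ch import *
tcp()
snap('wrist','w9')
```

```text
t 28.85 tcp [625.  245.9 216.3] grasp [639.1 249.   52.9] jaw 102.2 z [ 0.086  0.019 -0.996] w 29.4
```

View pics/w9.png

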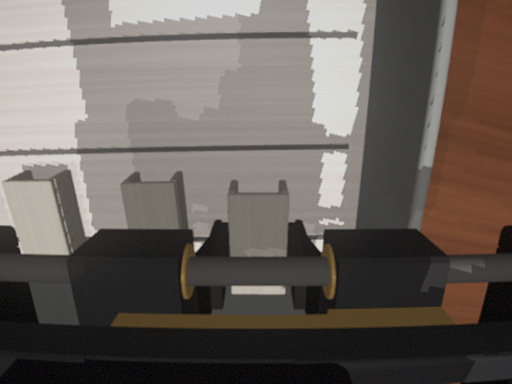

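arm_command --targets '[{"tx": -0.3, "ty": 0.6, "tz": -0.4, "roll": 0}, {"tx": -0.1, "ty": 0.4, "tz": -0.5, "roll": 0}, {"tx": 0, "ty": 0, "tz": -0.5, "roll": 0}, {"tx": 0, "ty": 0, "tz": -0.3, "roll": 0}, {"tx": 0, "ty": 0, "tz": 0, "roll": 0}]'

```text
t: 29.52
tool_pos: [621.3, 257.7, 200.7]
tool_rot: [[-0.212, 0.973, 0.09], [0.977, 0.211, 0.02], [0.0, 0.092, -0.996]]
wrist_force: [0.1, 0.3, -1.0]
width: 29.4
```

Run:
```python
from ch import *
tcp()
```

```text
t 29.52 tcp [621.3 257.7 200.7] grasp [636.  261.   37.3] jaw 102.2 z [ 0.09   0.02  -0.996] w 29.4
```

arm_command --targets '[{"tx": 0, "ty": 0, "tz": -0.1, "roll": 0}, {"tx": 0, "ty": 0, "tz": 0, "roll": 0}, {"tx": 0, "ty": 0, "tz": 0, "roll": 0}, {"tx": 0, "ty": 0, "tz": 2, "roll": 0}, {"tx": 0, "ty": 0, "tz": 4, "roll": 0}, {"tx": 0, "ty": 0, "tz": 4, "roll": 0}, {"tx": 0, "ty": 0, "tz": 4, "roll": 0}, {"tx": 0, "ty": -1, "tz": 1, "roll": -3}, {"tx": -0.5, "ty": -3, "tz": 0, "roll": -7}, {"tx": -0.8, "ty": -4.5, "tz": 0, "roll": -7}]' --grip 0.55

```text
t: 30.78
tool_pos: [608.4, 173.2, 367.8]
tool_rot: [[0.087, 0.991, 0.106], [0.996, -0.087, -0.006], [0.004, 0.106, -0.994]]
wrist_force: [-0.2, -1.0, 0.0]
width: 47.8
```

arm_command --targets '[{"tx": -0.9, "ty": -5, "tz": 0, "roll": -7}, {"tx": -0.9, "ty": -5, "tz": 0, "roll": -7}, {"tx": -0.9, "ty": -5, "tz": 0, "roll": -7}, {"tx": -0.9, "ty": -5, "tz": 0, "roll": -7}, {"tx": -0.9, "ty": -5, "tz": 0, "roll": -7}, {"tx": -0.9, "ty": -5, "tz": 0, "roll": -7}, {"tx": -0.5, "ty": -4, "tz": 0, "roll": -5}, {"tx": 0, "ty": -1.5, "tz": 0, "roll": -2}, {"tx": 0, "ty": 0, "tz": 0, "roll": 0}, {"tx": 0, "ty": 0, "tz": 0, "roll": 0}]' --grip 0.7

```text
t: 32.02
tool_pos: [546.0, -193.7, 386.9]
tool_rot: [[0.826, 0.557, 0.083], [0.563, -0.821, -0.098], [0.014, 0.128, -0.992]]
wrist_force: [-0.8, 0.4, 0.2]
width: 60.7
```

Run:
```python
from ch import *
tcp()
snap('wrist','w10'); im=snap('scene','s2')
cv2.imwrite('pics/s2c.png',cv2.resize(im[140:290,150:350],None,fx=4,fy=4,interpolation=2))
```

```text
t 32.02 tcp [ 546.  -193.7  386.9] grasp [ 559.6 -209.7  224.2] jaw 34.3 z [ 0.083 -0.098 -0.992] w 60.7
```

View pics/w10.png

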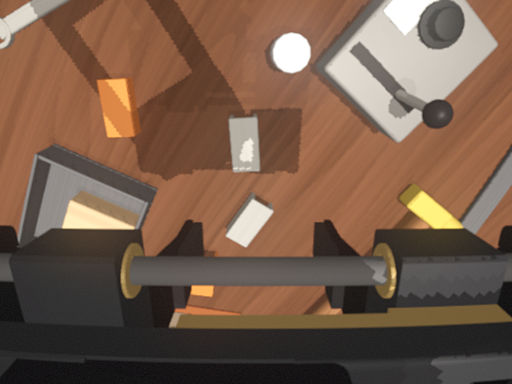

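View pics/s2c.png

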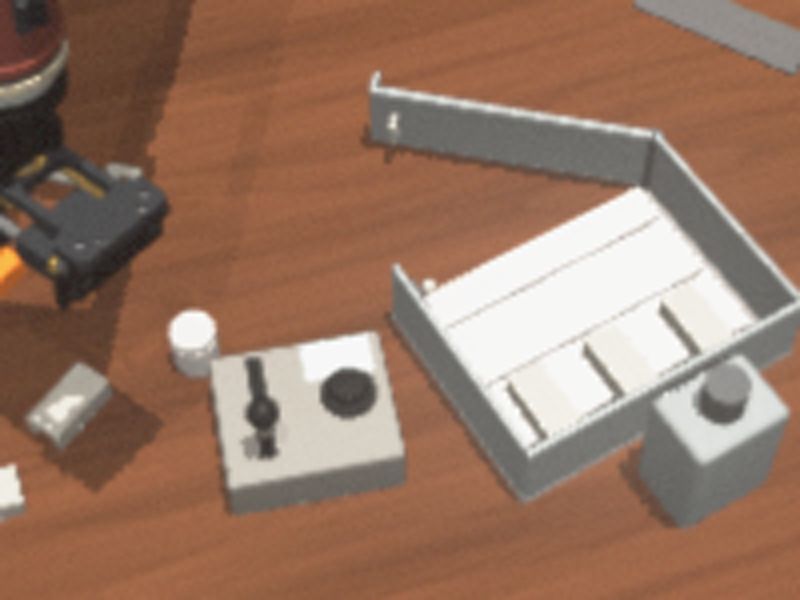

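Run:
```python
from ch import *
for k,c in dict(C=[(230,119),(258,116),(260,171),(234,171)],D=[(253,196),(273,209),(247,247),(227,234)]).items():
    P=ray('wrist',c,24,'w10');print(k,P.mean(0).round(1),[np.linalg.norm(P[i]-P[(i+1)%4]).round(1) for i in range(4)])
    d=P[2]-P[1]+P[3]-P[0];print(np.degrees(np.arctan2(d[1],d[0]))%180)
```

```text
C [ 551.3 -216.    24. ] [np.float64(29.3), np.float64(60.9), np.float64(28.8), np.float64(57.8)]
126.53125980635065
D [ 607.4 -292.    24. ] [np.float64(28.8), np.float64(61.0), np.float64(30.5), np.float64(59.6)]
92.78595068083096
```

arm_command --targets '[{"tx": -0.4, "ty": -0.3, "tz": -2, "roll": 2}, {"tx": -0.4, "ty": -0.3, "tz": -4, "roll": 0}, {"tx": 0, "ty": 0, "tz": -4, "roll": 0}, {"tx": 0, "ty": 0, "tz": -4, "roll": 0}, {"tx": 0, "ty": 0, "tz": -2, "roll": 0}, {"tx": 0, "ty": 0, "tz": -1, "roll": 0}, {"tx": 0, "ty": 0, "tz": -0.5, "roll": 0}]'

```text
t: 33.0
tool_pos: [539.7, -191.5, 208.5]
tool_rot: [[0.797, 0.597, 0.091], [0.604, -0.791, -0.094], [0.016, 0.13, -0.991]]
wrist_force: [0.5, -0.8, 0.8]
width: 60.9
```

Run:
```python
from ch import *
tcp()
```

```text
t 33.0 tcp [ 539.7 -191.5  208.5] grasp [ 554.6 -206.9   45.9] jaw 37.2 z [ 0.091 -0.094 -0.991] w 60.9
```

arm_command --targets '[{"tx": -0.3, "ty": -0.6, "tz": -0.3, "roll": 0}, {"tx": 0, "ty": -0.4, "tz": -0.6, "roll": 0}, {"tx": 0, "ty": 0, "tz": -0.7, "roll": 0}, {"tx": 0, "ty": 0, "tz": 0, "roll": 0}]'

```text
t: 33.5
tool_pos: [537.6, -202.7, 193.9]
tool_rot: [[0.797, 0.597, 0.095], [0.604, -0.791, -0.096], [0.018, 0.134, -0.991]]
wrist_force: [-0.1, 0.2, -0.7]
width: 61.0
```

Run:
```python
from ch import *
tcp()
```

```text
t 33.5 tcp [ 537.6 -202.7  193.9] grasp [ 553.1 -218.4   31.3] jaw 37.2 z [ 0.095 -0.096 -0.991] w 61.0
```

arm_command --targets '[{"tx": 0, "ty": 0.2, "tz": -0.4, "roll": 0}]'

```text
t: 33.62
tool_pos: [537.9, -201.0, 190.3]
tool_rot: [[0.797, 0.597, 0.096], [0.604, -0.791, -0.096], [0.018, 0.135, -0.991]]
wrist_force: [0.0, 0.5, 0.1]
width: 61.0
```

arm_command --targets '[{"tx": 0, "ty": 0, "tz": 0, "roll": 0}, {"tx": 0, "ty": 0, "tz": 0, "roll": 0}, {"tx": 0, "ty": 0, "tz": 0, "roll": 0}, {"tx": 0, "ty": 0, "tz": 0, "roll": 0}]' --grip 0 --grip_force 30

```text
t: 34.12
tool_pos: [537.9, -200.5, 190.1]
tool_rot: [[0.797, 0.597, 0.096], [0.604, -0.791, -0.096], [0.018, 0.134, -0.991]]
wrist_force: [-0.2, 0.1, -0.5]
width: 29.6
```

arm_command --targets '[{"tx": 0, "ty": 0, "tz": 2, "roll": 0}, {"tx": 0, "ty": 0, "tz": 4, "roll": 3}, {"tx": 0, "ty": 0, "tz": 4, "roll": 7}, {"tx": 0, "ty": 1, "tz": 3, "roll": 8}, {"tx": 0.3, "ty": 3, "tz": 1, "roll": 8}, {"tx": 0.3, "ty": 5, "tz": 0, "roll": 8}, {"tx": 0.3, "ty": 5, "tz": 0, "roll": 8}, {"tx": 0.3, "ty": 5, "tz": 0, "roll": 8}, {"tx": 0.3, "ty": 5, "tz": 0, "roll": 8}, {"tx": 0.3, "ty": 3.5, "tz": 0, "roll": 6}]'

```text
t: 35.38
tool_pos: [555.0, 80.2, 350.7]
tool_rot: [[-0.226, 0.963, 0.144], [0.974, 0.221, 0.047], [0.014, 0.151, -0.988]]
wrist_force: [0.2, 0.0, -0.4]
width: 30.2
```

arm_command --targets '[{"tx": 0.3, "ty": 1.5, "tz": 0, "roll": 2}, {"tx": 0, "ty": 0, "tz": 0, "roll": 0}]'

```text
t: 35.62
tool_pos: [558.0, 97.6, 353.1]
tool_rot: [[-0.264, 0.954, 0.145], [0.965, 0.259, 0.053], [0.013, 0.154, -0.988]]
wrist_force: [-0.6, 0.4, -0.5]
width: 29.7
```

Run:
```python
from ch import *
tcp()
```

```text
t 35.62 tcp [558.   97.6 353.1] grasp [581.7 106.3 191.1] jaw 105.3 z [ 0.145  0.053 -0.988] w 29.7
```

arm_command --targets '[{"tx": 0.3, "ty": 0.7, "tz": -2, "roll": -2.5}, {"tx": 0, "ty": 0, "tz": -3, "roll": 0}, {"tx": 0, "ty": 0, "tz": -4, "roll": 0}, {"tx": 0, "ty": 0, "tz": -3, "roll": 0}, {"tx": 0, "ty": 0, "tz": -1.5, "roll": 0}, {"tx": 0, "ty": 0, "tz": -0.5, "roll": 0}]'

```text
t: 36.38
tool_pos: [562.8, 97.0, 213.8]
tool_rot: [[-0.206, 0.966, 0.154], [0.979, 0.202, 0.041], [0.009, 0.159, -0.987]]
wrist_force: [0.0, 0.8, -1.1]
width: 29.9
```

Run:
```python
from ch import *
tcp()
snap('wrist','w11')
```

```text
t 36.38 tcp [562.8  97.  213.8] grasp [588.  103.8  51.9] jaw 101.9 z [ 0.154  0.041 -0.987] w 29.9
```

View pics/w11.png

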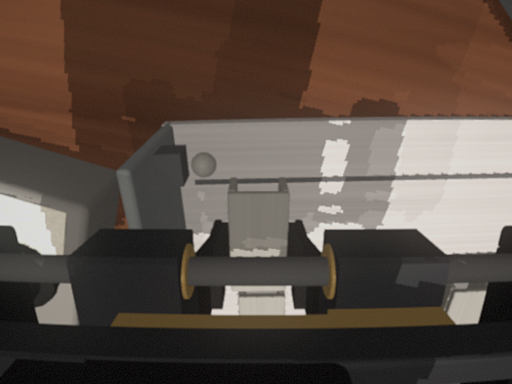

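arm_command --targets '[{"tx": -0.2, "ty": 0.6, "tz": -0.3, "roll": 0}, {"tx": 0, "ty": 0.2, "tz": -0.6, "roll": 0}, {"tx": 0, "ty": 0, "tz": -0.5, "roll": 0}, {"tx": 0, "ty": 0, "tz": 0, "roll": 0}]'

```text
t: 36.92
tool_pos: [562.2, 105.8, 202.1]
tool_rot: [[-0.206, 0.965, 0.16], [0.978, 0.202, 0.042], [0.008, 0.165, -0.986]]
wrist_force: [-0.9, 0.8, -2.1]
width: 29.9
```

Run:
```python
from ch import *
tcp();print(get_state()['wrist_force'])
```

```text
t 36.92 tcp [562.2 105.8 202.1] grasp [588.3 112.6  40.3] jaw 101.9 z [ 0.16   0.042 -0.986] w 29.9
[-0.88640172  0.7894781  -2.11515676]
```

arm_command --targets '[{"tx": 0, "ty": 0, "tz": -0.4, "roll": 0}]'

```text
t: 37.05
tool_pos: [562.5, 105.9, 198.5]
tool_rot: [[-0.206, 0.965, 0.161], [0.978, 0.202, 0.042], [0.008, 0.166, -0.986]]
wrist_force: [-0.5, 0.5, -0.5]
width: 29.7
```

arm_command --targets '[{"tx": 0, "ty": 0, "tz": 0, "roll": 0}, {"tx": 0, "ty": 0, "tz": 0, "roll": 0}, {"tx": 0, "ty": 0, "tz": 0, "roll": 0}, {"tx": 0, "ty": 0, "tz": 2, "roll": 0}, {"tx": 0, "ty": 0, "tz": 4, "roll": 0}, {"tx": 0, "ty": 0, "tz": 4, "roll": 0}, {"tx": 0, "ty": 0, "tz": 3, "roll": 0}]' --grip 0.55

```text
t: 37.92
tool_pos: [560.5, 105.5, 328.6]
tool_rot: [[-0.206, 0.966, 0.153], [0.979, 0.202, 0.041], [0.009, 0.159, -0.987]]
wrist_force: [0.4, 0.5, 0.1]
width: 48.3
```

arm_command --targets '[{"tx": 0, "ty": -1.5, "tz": 1, "roll": -4}, {"tx": 0.3, "ty": -3, "tz": 1, "roll": -8}, {"tx": 0.5, "ty": -4, "tz": 0, "roll": -9}, {"tx": 0.5, "ty": -4, "tz": 0, "roll": -9}, {"tx": 0.5, "ty": -4, "tz": 0, "roll": -9}, {"tx": 0.5, "ty": -4, "tz": 0, "roll": -9}, {"tx": 0.5, "ty": -4, "tz": 0, "roll": -9}, {"tx": 0.5, "ty": -4, "tz": 0, "roll": -9}, {"tx": 0.5, "ty": -4, "tz": 0, "roll": -9}, {"tx": 0.5, "ty": -3, "tz": 0, "roll": -9}]' --grip 0.7

```text
t: 39.17
tool_pos: [604.3, -258.5, 355.9]
tool_rot: [[0.964, 0.26, 0.055], [0.265, -0.951, -0.161], [0.011, 0.17, -0.985]]
wrist_force: [0.9, 0.8, 0.7]
width: 60.9
```

Run:
```python
from ch import *
tcp()
```

```text
t 39.17 tcp [ 604.3 -258.5  355.9] grasp [ 613.4 -284.9  194.3] jaw 15.4 z [ 0.055 -0.161 -0.985] w 60.9
```

arm_command --targets '[{"tx": 0, "ty": 0, "tz": 0, "roll": -8}, {"tx": 0, "ty": 0, "tz": -1, "roll": -5}, {"tx": 0, "ty": 0, "tz": -1, "roll": 0}]'

```text
t: 39.55
tool_pos: [604.3, -262.0, 336.2]
tool_rot: [[0.999, 0.027, 0.018], [0.03, -0.985, -0.171], [0.013, 0.172, -0.985]]
wrist_force: [-0.4, -0.4, 0.2]
width: 60.7
```

Run:
```python
from ch import *
tcp();snap('wrist','w12')
```

```text
t 39.55 tcp [ 604.3 -262.   336.2] grasp [ 607.2 -290.1  174.6] jaw 1.7 z [ 0.018 -0.171 -0.985] w 60.7
```

View pics/w12.png

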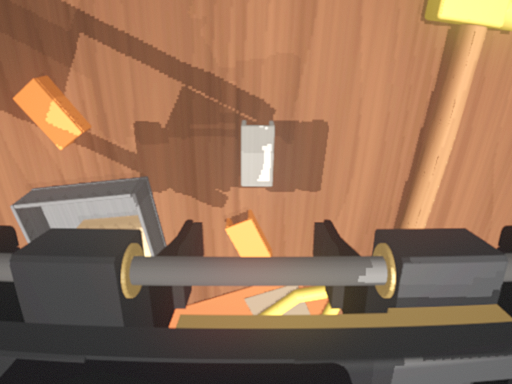

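Run:
```python
from ch import *
P=ray('wrist',[(241,125),(274,125),(272,186),(242,186)],24,'w12');print(P.mean(0).round(1),[np.linalg.norm(P[i]-P[(i+1)%4]).round(1) for i in range(4)])
d=P[2]-P[1]+P[3]-P[0];print(np.degrees(np.arctan2(d[1],d[0]))%180)
```

```text
[ 608.5 -294.5   24. ] [np.float64(29.3), np.float64(60.1), np.float64(29.0), np.float64(60.0)]
91.1789531185548
```

arm_command --targets '[{"tx": 0.1, "ty": -0.3, "tz": -2, "roll": 0}, {"tx": 0, "ty": 0, "tz": -4, "roll": 0}, {"tx": 0, "ty": 0, "tz": -4, "roll": 0}, {"tx": 0, "ty": 0, "tz": -2, "roll": 0}, {"tx": 0, "ty": 0, "tz": -1, "roll": 0}, {"tx": 0, "ty": 0, "tz": -0.4, "roll": 0}]'

```text
t: 40.35
tool_pos: [604.6, -264.3, 194.4]
tool_rot: [[0.999, 0.035, 0.018], [0.037, -0.985, -0.17], [0.012, 0.171, -0.985]]
wrist_force: [-0.1, -0.4, -0.6]
width: 60.4
```

Run:
```python
from ch import *
tcp()
```

```text
t 40.35 tcp [ 604.6 -264.3  194.4] grasp [ 607.5 -292.2   32.8] jaw 2.1 z [ 0.018 -0.17  -0.985] w 60.4
```

arm_command --targets '[{"tx": 0, "ty": -0.2, "tz": -0.4, "roll": 0}]'

```text
t: 40.48
tool_pos: [605.2, -266.5, 191.4]
tool_rot: [[0.999, 0.035, 0.02], [0.038, -0.985, -0.171], [0.013, 0.172, -0.985]]
wrist_force: [0.2, 0.3, -0.6]
width: 60.7
```

arm_command --targets '[{"tx": 0, "ty": 0, "tz": 0, "roll": 0}, {"tx": 0, "ty": 0, "tz": 0, "roll": 0}, {"tx": 0, "ty": 0, "tz": 0, "roll": 0}, {"tx": 0, "ty": 0, "tz": 0, "roll": 0}]' --grip 0 --grip_force 30

```text
t: 40.98
tool_pos: [606.3, -267.4, 194.4]
tool_rot: [[0.999, 0.034, 0.024], [0.038, -0.984, -0.174], [0.018, 0.174, -0.985]]
wrist_force: [0.3, 0.6, -0.2]
width: 29.6
```

Run:
```python
from ch import *
tcp()
```

```text
t 40.98 tcp [ 606.3 -267.4  194.4] grasp [ 610.2 -295.9   32.9] jaw 2.2 z [ 0.024 -0.174 -0.985] w 29.6
```

arm_command --targets '[{"tx": 0, "ty": 0, "tz": 0, "roll": 0}, {"tx": 0, "ty": 0, "tz": -0.3, "roll": 0}, {"tx": 0, "ty": 0, "tz": -0.4, "roll": 0}, {"tx": 0, "ty": 0, "tz": -0.3, "roll": 0}]' --grip 0.5

```text
t: 41.48
tool_pos: [606.4, -267.4, 184.1]
tool_rot: [[0.999, 0.034, 0.024], [0.038, -0.984, -0.174], [0.018, 0.175, -0.984]]
wrist_force: [-0.2, 0.3, 0.2]
width: 43.4
```

arm_command --targets '[{"tx": 0, "ty": 0, "tz": 0, "roll": 0}, {"tx": 0, "ty": 0, "tz": -0.1, "roll": 0}, {"tx": 0, "ty": 0, "tz": 0, "roll": 0}]' --grip 0 --grip_force 40

```text
t: 41.85
tool_pos: [606.2, -267.3, 182.4]
tool_rot: [[0.999, 0.034, 0.024], [0.038, -0.984, -0.173], [0.017, 0.174, -0.985]]
wrist_force: [0.4, 1.0, 0.4]
width: 29.5
```

Run:
```python
from ch import *
tcp()
```

```text
t 41.85 tcp [ 606.2 -267.3  182.4] grasp [ 610.1 -295.7   20.9] jaw 2.2 z [ 0.024 -0.173 -0.985] w 29.5
```

arm_command --targets '[{"tx": 0, "ty": 0, "tz": 2, "roll": 0}, {"tx": 0, "ty": 0, "tz": 4, "roll": 4}, {"tx": 0, "ty": 0, "tz": 5, "roll": 8}, {"tx": 0, "ty": 0.5, "tz": 4, "roll": 9}, {"tx": 0, "ty": 2, "tz": 1, "roll": 9}, {"tx": -0.3, "ty": 4, "tz": 0, "roll": 9}, {"tx": -0.6, "ty": 5, "tz": 0, "roll": 9}, {"tx": -0.6, "ty": 5, "tz": 0, "roll": 9}, {"tx": -0.6, "ty": 5, "tz": 0, "roll": 9}, {"tx": -0.6, "ty": 5, "tz": 0, "roll": 9}]'

```text
t: 43.1
tool_pos: [576.9, 2.0, 363.9]
tool_rot: [[0.185, 0.964, 0.193], [0.983, -0.185, -0.018], [0.018, 0.193, -0.981]]
wrist_force: [1.1, 0.8, -0.4]
width: 29.7
```

Run:
```python
from ch import *
tcp()
```

```text
t 43.1 tcp [576.9   2.  363.9] grasp [608.5  -0.9 203. ] jaw 79.3 z [ 0.193 -0.018 -0.981] w 29.7
```

arm_command --targets '[{"tx": -0.9, "ty": 5, "tz": 0, "roll": 8}, {"tx": -0.9, "ty": 4, "tz": 0, "roll": 7}, {"tx": -0.9, "ty": 3, "tz": -1, "roll": 4}, {"tx": -0.5, "ty": 2, "tz": -2, "roll": 1}, {"tx": -0.3, "ty": 1, "tz": -3, "roll": 0}, {"tx": 0, "ty": 0, "tz": -3, "roll": 0}, {"tx": 0, "ty": 0, "tz": -1.5, "roll": 0}, {"tx": 0, "ty": 0, "tz": -0.5, "roll": 0}]'

```text
t: 44.1
tool_pos: [539.8, 161.5, 266.1]
tool_rot: [[-0.185, 0.961, 0.205], [0.983, 0.177, 0.057], [0.018, 0.212, -0.977]]
wrist_force: [0.7, 0.3, -0.2]
width: 29.6
```

Run:
```python
from ch import *
tcp();snap('wrist','w13')
```

```text
t 44.1 tcp [539.8 161.5 266.1] grasp [573.3 170.8 105.8] jaw 100.7 z [ 0.205  0.057 -0.977] w 29.6
```

View pics/w13.png

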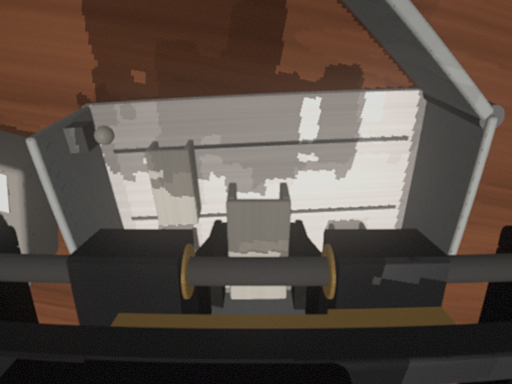

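arm_command --targets '[{"tx": -0.2, "ty": 0.7, "tz": -1, "roll": 2}, {"tx": -0.2, "ty": 0.7, "tz": -2, "roll": 0}, {"tx": 0, "ty": 0, "tz": -2, "roll": 0}, {"tx": 0, "ty": 0, "tz": -1, "roll": 0}, {"tx": 0, "ty": 0, "tz": -0.4, "roll": 0}]'

```text
t: 44.78
tool_pos: [538.0, 176.7, 204.2]
tool_rot: [[-0.224, 0.952, 0.21], [0.974, 0.215, 0.066], [0.018, 0.22, -0.975]]
wrist_force: [-0.1, 0.4, -0.9]
width: 29.6
```

Run:
```python
from ch import *
tcp()
```

```text
t 44.77 tcp [538.  176.7 204.2] grasp [572.5 187.6  44.3] jaw 103.0 z [ 0.21   0.066 -0.975] w 29.6
```

arm_command --targets '[{"tx": -0.3, "ty": -0.2, "tz": -0.4, "roll": 0}, {"tx": 0, "ty": 0, "tz": -0.5, "roll": 0}, {"tx": 0, "ty": 0, "tz": -0.4, "roll": 0}, {"tx": 0, "ty": 0, "tz": 0, "roll": 0}]'

```text
t: 45.28
tool_pos: [535.6, 174.6, 191.9]
tool_rot: [[-0.224, 0.951, 0.213], [0.974, 0.215, 0.067], [0.018, 0.222, -0.975]]
wrist_force: [-0.6, 0.3, -0.9]
width: 29.8
```

Run:
```python
from ch import *
tcp();print(get_state()['wrist_force'])
```

```text
t 45.27 tcp [535.6 174.6 191.9] grasp [570.5 185.5  32. ] jaw 103.0 z [ 0.213  0.067 -0.975] w 29.8
[-0.58099834  0.25764427 -0.85753355]
```

arm_command --targets '[{"tx": 0, "ty": 0, "tz": -0.2, "roll": 0}]'

```text
t: 45.4
tool_pos: [535.8, 174.6, 190.2]
tool_rot: [[-0.224, 0.951, 0.213], [0.974, 0.215, 0.067], [0.018, 0.223, -0.975]]
wrist_force: [0.2, -0.2, -0.5]
width: 29.5
```

arm_command --targets '[{"tx": 0, "ty": 0, "tz": 0, "roll": 0}, {"tx": 0, "ty": 0, "tz": 0, "roll": 0}, {"tx": 0, "ty": 0, "tz": 0, "roll": 0}, {"tx": 0, "ty": 0, "tz": 2, "roll": 0}, {"tx": 0, "ty": 0, "tz": 4, "roll": 0}, {"tx": 0, "ty": 0, "tz": 4, "roll": 0}, {"tx": 0, "ty": 0, "tz": 4, "roll": 0}, {"tx": 0, "ty": 0, "tz": 2, "roll": 0}]' --grip 0.52

```text
t: 46.4
tool_pos: [534.2, 174.3, 353.1]
tool_rot: [[-0.224, 0.952, 0.21], [0.974, 0.215, 0.066], [0.018, 0.219, -0.976]]
wrist_force: [0.2, -0.0, 0.2]
width: 45.0
```

Run:
```python
from ch import *
tcp();print(get_state()['joints']);im=snap('scene','s3');b=snap('side','d3')
cv2.imwrite('pics/s3c.png',cv2.resize(im[140:290,50:350],None,fx=2.66,fy=2.66,interpolation=2))
cv2.imwrite('pics/d3c.png',cv2.resize(b[100:300,150:350],None,fx=3,fy=3,interpolation=2))
```

```text
t 46.4 tcp [534.2 174.3 353.1] grasp [568.6 185.2 193.1] jaw 103.0 z [ 0.21   0.066 -0.976] w 45.0
[ 0.16624884  0.03263307  1.83998901  0.03532     1.04978642 -1.6428998 ]
```

View pics/s3c.png

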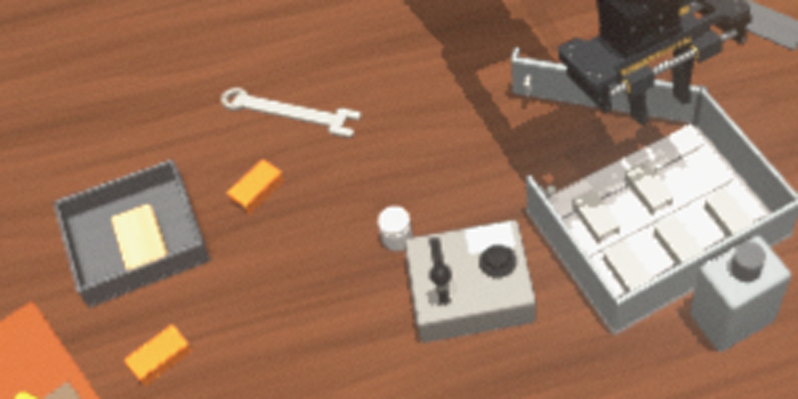

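View pics/d3c.png

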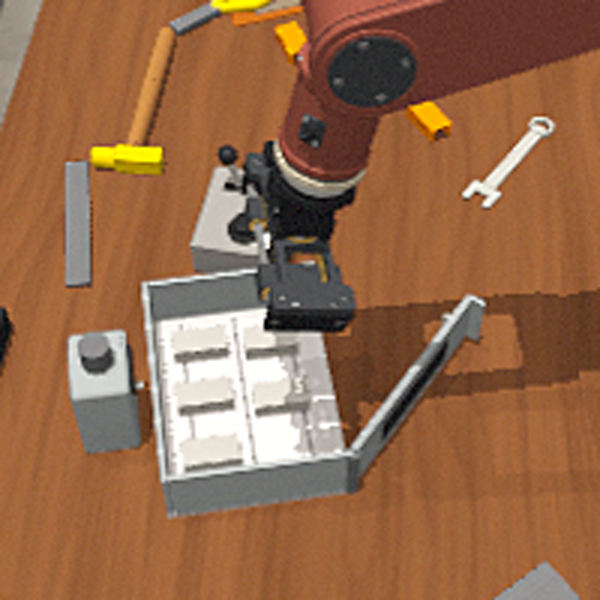

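arm_command --targets '[{"tx": -1, "ty": 0, "tz": 0, "roll": 0}, {"tx": -3, "ty": -0.5, "tz": 0, "roll": 0}, {"tx": -4, "ty": -0.8, "tz": 0, "roll": 0}, {"tx": -4, "ty": -0.8, "tz": 0, "roll": 0}, {"tx": -3, "ty": -0.6, "tz": 0, "roll": 0}, {"tx": -1.5, "ty": -0.4, "tz": 0, "roll": 0}, {"tx": -0.5, "ty": 0, "tz": 0, "roll": 0}]' --grip 0 --grip_force 20

```text
t: 47.38
tool_pos: [353.6, 142.0, 340.5]
tool_rot: [[-0.224, 0.955, 0.193], [0.974, 0.216, 0.064], [0.019, 0.202, -0.979]]
wrist_force: [0.5, -0.6, -0.4]
width: 0.7
```

Run:
```python
from ch import *
tcp();print(get_state()['joints'].round(3));snap('wrist','w14')
a=snap('scene','s4');cv2.imwrite('pics/s4c.png',cv2.resize(a[120:270,220:420],None,fx=4,fy=4,interpolation=2))
```

```text
t 47.38 tcp [353.6 142.  340.5] grasp [385.2 152.5 180. ] jaw 103.0 z [ 0.193  0.064 -0.979] w 0.7
[ 0.16  -0.45   2.266  0.036  1.123 -1.647]
```

View pics/s4c.png

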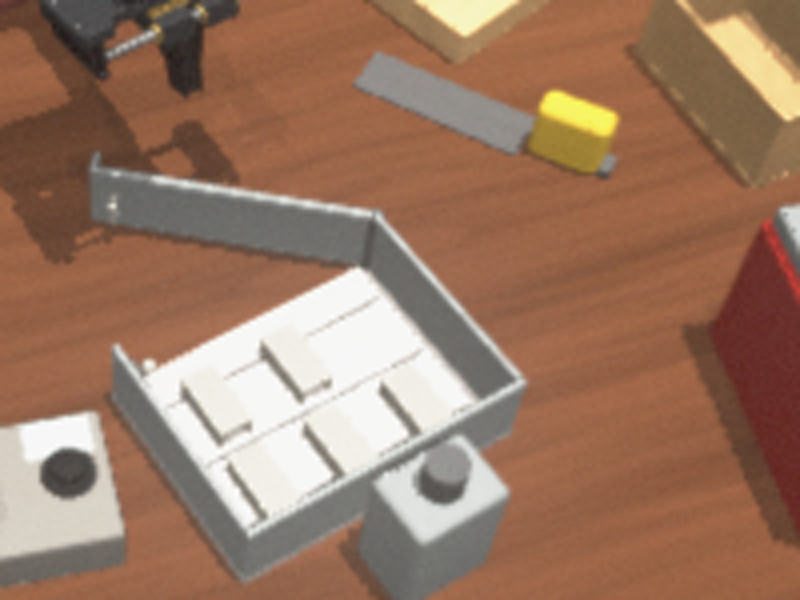

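View pics/w14.png

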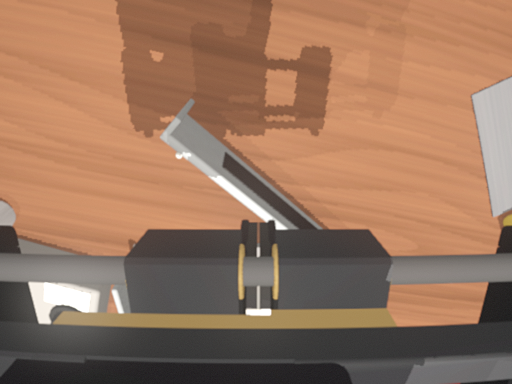

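arm_command --targets '[{"tx": 0, "ty": 0, "tz": -2, "roll": 0}, {"tx": 0, "ty": 0, "tz": -3, "roll": 0}, {"tx": 0, "ty": 0, "tz": -3, "roll": 0}, {"tx": 0, "ty": 0, "tz": -2, "roll": 0}, {"tx": 0, "ty": 0, "tz": -1, "roll": 0}, {"tx": 0, "ty": 0, "tz": -0.5, "roll": 0}]'

```text
t: 48.22
tool_pos: [357.3, 142.9, 222.9]
tool_rot: [[-0.224, 0.955, 0.196], [0.974, 0.215, 0.064], [0.019, 0.205, -0.979]]
wrist_force: [-0.1, 0.1, -1.0]
width: 0.0
```

Run:
```python
from ch import *
tcp();print(get_state()['joints'].round(3),get_state()['wrist_force']);snap('wrist','w15')
a=snap('scene','s5');cv2.imwrite('pics/s5c.png',cv2.resize(a[120:270,220:420],None,fx=4,fy=4,interpolation=2))
```

```text
t 48.23 tcp [357.3 142.9 222.9] grasp [389.4 153.4  62.5] jaw 102.9 z [ 0.196  0.064 -0.979] w 0.0
[ 0.161 -0.237  2.358  0.044  0.815 -1.661] [-0.11657737  0.12578578 -0.98758364]
```

View pics/s5c.png

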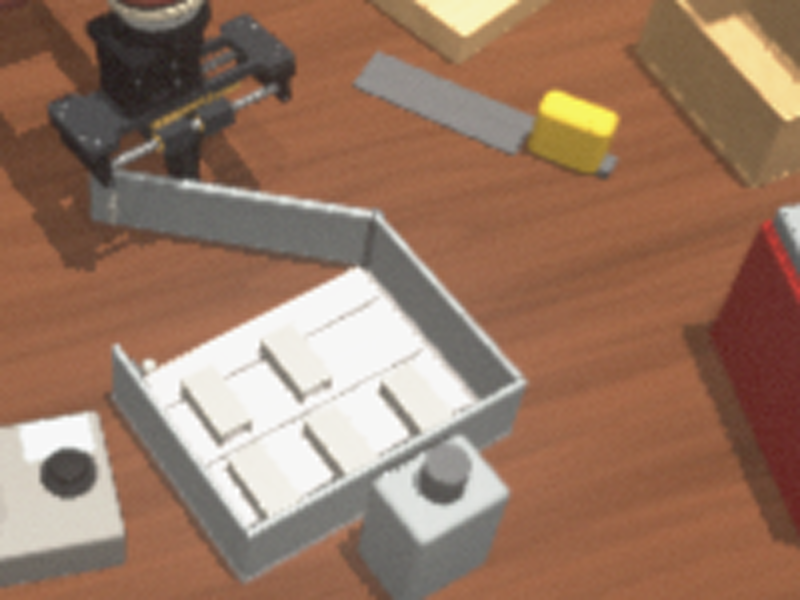

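View pics/w15.png

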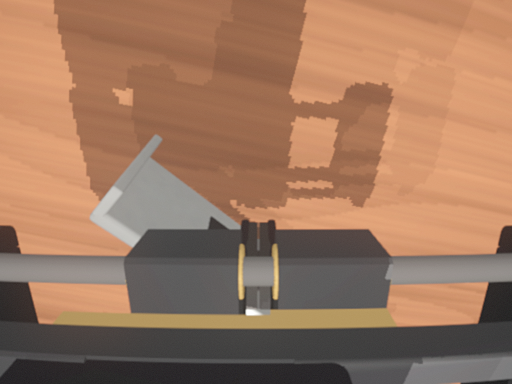

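arm_command --targets '[{"tx": 1, "ty": -0.4, "tz": 0, "roll": 0}, {"tx": 1.2, "ty": -0.5, "tz": 0, "roll": 0}, {"tx": 1.2, "ty": -0.5, "tz": 0, "roll": 0}, {"tx": 1.2, "ty": -0.5, "tz": 0, "roll": 0}, {"tx": 1.2, "ty": -0.5, "tz": 0, "roll": 0}, {"tx": 1.2, "ty": -0.5, "tz": 0, "roll": 0}, {"tx": 1.2, "ty": -0.5, "tz": 0, "roll": 0}]'

```text
t: 49.2
tool_pos: [446.3, 106.4, 225.5]
tool_rot: [[-0.224, 0.954, 0.201], [0.974, 0.215, 0.065], [0.019, 0.21, -0.977]]
wrist_force: [-1.5, 0.5, -0.2]
width: 0.4
```

Run:
```python
from ch import *
tcp();print(get_state()['wrist_force'])
a=snap('scene','s6');cv2.imwrite('pics/s6c.png',cv2.resize(a[120:270,220:420],None,fx=4,fy=4,interpolation=2))
```

```text
t 49.2 tcp [446.3 106.4 225.5] grasp [479.2 117.1  65.2] jaw 103.0 z [ 0.201  0.065 -0.977] w 0.4
[-1.49640832  0.51867908 -0.15036771]
```

View pics/s6c.png

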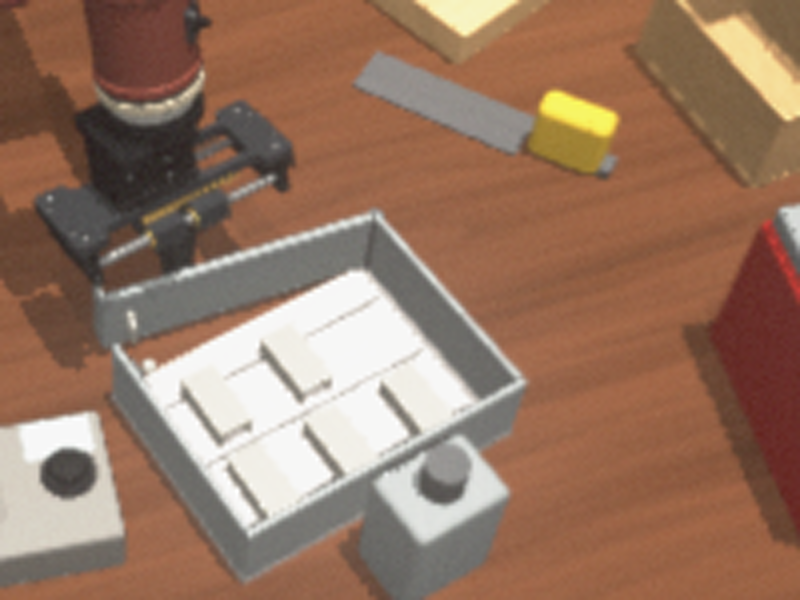

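arm_command --targets '[{"tx": 0.8, "ty": 0, "tz": 0, "roll": 0}, {"tx": 0.8, "ty": 0, "tz": 0, "roll": 0}, {"tx": 0.6, "ty": 0, "tz": 0, "roll": 0}]'

```text
t: 49.62
tool_pos: [470.2, 106.0, 225.4]
tool_rot: [[-0.224, 0.954, 0.2], [0.974, 0.215, 0.065], [0.019, 0.209, -0.978]]
wrist_force: [-5.9, -0.2, 3.5]
width: 0.3
```

arm_command --targets '[{"tx": 0.6, "ty": 0.1, "tz": 0, "roll": 0}, {"tx": 0.6, "ty": 0.1, "tz": 0, "roll": 0}]'

```text
t: 49.88
tool_pos: [480.2, 108.0, 224.1]
tool_rot: [[-0.225, 0.956, 0.189], [0.974, 0.217, 0.064], [0.02, 0.199, -0.98]]
wrist_force: [-31.5, -8.7, 23.4]
width: 0.2
```

arm_command --targets '[{"tx": 0.6, "ty": 0.1, "tz": 0, "roll": 0}]'

```text
t: 50.0
tool_pos: [482.7, 108.7, 222.5]
tool_rot: [[-0.227, 0.958, 0.175], [0.974, 0.22, 0.062], [0.021, 0.184, -0.983]]
wrist_force: [-29.9, -8.4, 23.1]
width: 0.5
```

Run:
```python
from ch import *
tcp();print(get_state()['wrist_force'])
a=snap('scene','s7');cv2.imwrite('pics/s7c.png',cv2.resize(a[120:270,220:420],None,fx=4,fy=4,interpolation=2))
```

```text
t 50.0 tcp [482.7 108.7 222.5] grasp [511.4 118.8  61.3] jaw 103.1 z [ 0.175  0.062 -0.983] w 0.5
[-29.90850872  -8.43544086  23.1453275 ]
```

View pics/s7c.png

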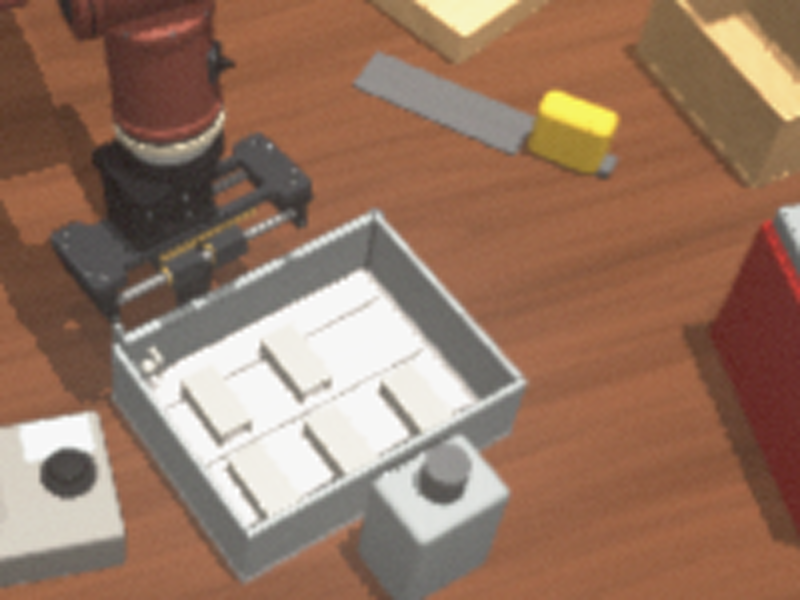

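arm_command --targets '[{"tx": -0.5, "ty": -0.1, "tz": 0, "roll": 0}, {"tx": -1.5, "ty": -0.3, "tz": 0, "roll": 0}, {"tx": -1.5, "ty": -0.3, "tz": 0, "roll": 0}, {"tx": 0, "ty": 0, "tz": 2, "roll": 0}, {"tx": 0, "ty": 0, "tz": 4, "roll": 0}, {"tx": 0, "ty": 0, "tz": 4, "roll": 0}, {"tx": 0, "ty": 0, "tz": 2, "roll": 0}]'

```text
t: 50.92
tool_pos: [446.7, 102.1, 344.5]
tool_rot: [[-0.228, 0.958, 0.175], [0.973, 0.22, 0.061], [0.02, 0.184, -0.983]]
wrist_force: [0.4, 0.1, 0.2]
width: 0.3
```

Run:
```python
from ch import *
tcp();print(get_state()['wrist_force'])
a=snap('scene','s8');cv2.imwrite('pics/s8c.png',cv2.resize(a[160:270,130:330],None,fx=4,fy=4,interpolation=2))
b=snap('side','d8');cv2.imwrite('pics/d8c.png',cv2.resize(b[120:300,150:330],None,fx=3.3,fy=3.3,interpolation=2))
```

```text
t 50.92 tcp [446.7 102.1 344.5] grasp [475.4 112.1 183.4] jaw 103.2 z [ 0.175  0.061 -0.983] w 0.3
[0.41861319 0.14047097 0.22928858]
```

View pics/s8c.png

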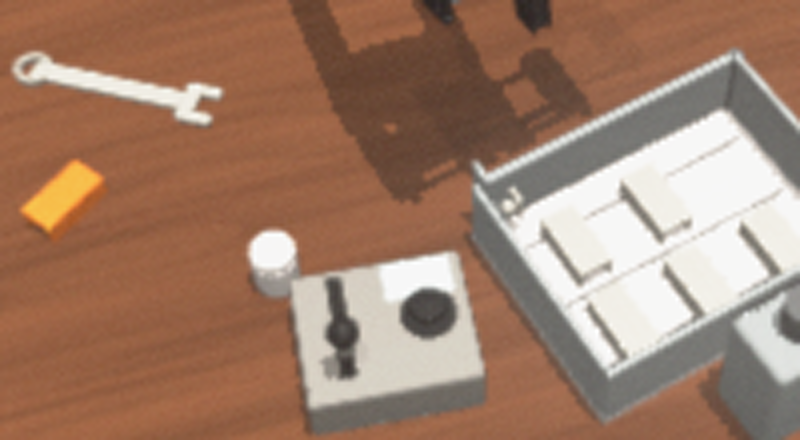

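View pics/d8c.png

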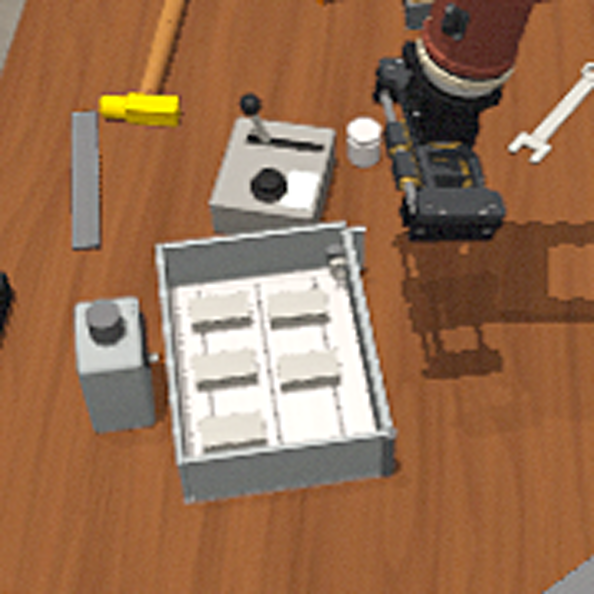

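arm_command --targets '[{"tx": 0.5, "ty": -0.2, "tz": 0, "roll": -4}, {"tx": 1.5, "ty": -0.7, "tz": 0, "roll": -9}, {"tx": 1.7, "ty": -0.8, "tz": 0, "roll": -10}, {"tx": 1.7, "ty": -0.8, "tz": 0, "roll": -10}, {"tx": 1.7, "ty": -0.8, "tz": 0, "roll": -10}, {"tx": 1.7, "ty": -0.8, "tz": 0, "roll": -10}, {"tx": 1.7, "ty": -0.8, "tz": 0, "roll": -10}, {"tx": 1.7, "ty": -0.8, "tz": 0, "roll": -10}, {"tx": 1.7, "ty": -0.8, "tz": 0, "roll": -10}, {"tx": 1.7, "ty": -0.8, "tz": 0, "roll": -10}]'

```text
t: 52.28
tool_pos: [605.0, 28.1, 329.2]
tool_rot: [[0.992, 0.124, 0.035], [0.128, -0.976, -0.176], [0.012, 0.179, -0.984]]
wrist_force: [0.1, -1.2, -0.5]
width: 0.2
```

Run:
```python
from ch import *
tcp();print(get_state()['joints'].round(2))
```

```text
t 52.27 tcp [605.   28.1 329.2] grasp [610.8  -0.8 167.8] jaw 7.4 z [ 0.035 -0.176 -0.984] w 0.2
[-0.04  0.23  1.66 -0.19  1.21 -0.1 ]
```

arm_command --targets '[{"tx": 0.5, "ty": -0.3, "tz": 0, "roll": -4}, {"tx": 0.3, "ty": 0, "tz": 0, "roll": -3}, {"tx": 0, "ty": 0, "tz": 0, "roll": 0}]'

```text
t: 52.65
tool_pos: [613.8, 24.5, 322.8]
tool_rot: [[1.0, 0.0, 0.007], [0.001, -0.984, -0.179], [0.007, 0.179, -0.984]]
wrist_force: [-0.6, -0.2, -0.3]
width: 0.6
```

Run:
```python
from ch import *
tcp();snap('wrist','w16')
a=snap('scene','s9');cv2.imwrite('pics/s9c.png',cv2.resize(a[160:310,150:350],None,fx=4,fy=4,interpolation=2))
```

```text
t 52.65 tcp [613.8  24.5 322.8] grasp [614.9  -4.8 161.5] jaw 0.1 z [ 0.007 -0.179 -0.984] w 0.6
```

View pics/w16.png

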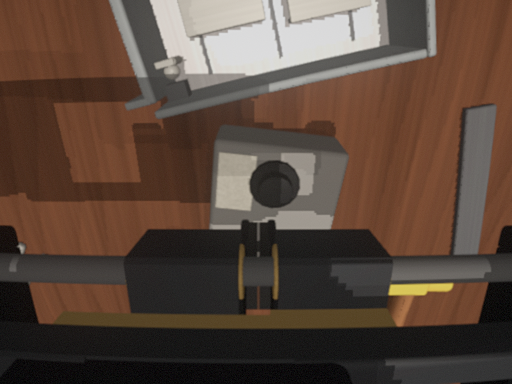

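View pics/s9c.png

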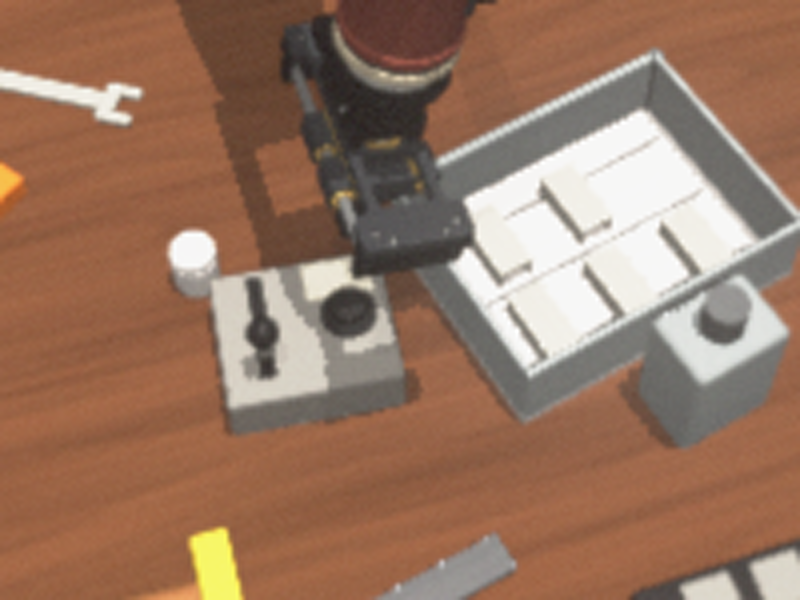

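Run:
```python
from ch import *
im=np.load('pics/w16.npy');cv2.imwrite('pics/w16c.png',cv2.resize(im[150:220,230:330],None,fx=7,fy=7,interpolation=2))
print(ray('wrist',[(275,188),(275,184)],68,'w16').round(1))
```

```text
[[628.6 -14.5  68. ]
 [628.5 -11.   68. ]]
```

View pics/w16c.png

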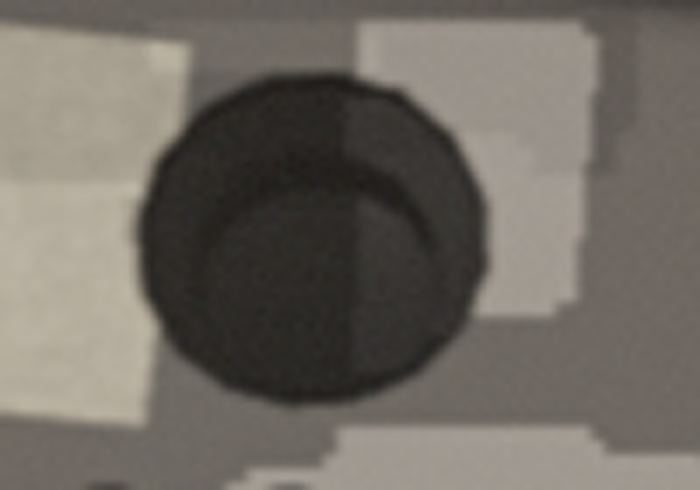

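arm_command --targets '[{"tx": 0.7, "ty": -0.5, "tz": -1.5, "roll": 0}, {"tx": 0.6, "ty": -0.4, "tz": -2, "roll": 0}, {"tx": 0, "ty": 0, "tz": -1.5, "roll": 0}, {"tx": 0, "ty": 0, "tz": -0.8, "roll": 0}]'

```text
t: 53.25
tool_pos: [626.6, 14.9, 260.1]
tool_rot: [[1.0, 0.002, 0.007], [0.004, -0.984, -0.178], [0.006, 0.178, -0.984]]
wrist_force: [-0.6, -0.4, -0.5]
width: 0.4
```

```bash
cat >> ch.py <<'E'
def tip():
    s=get_state();p=np.array(s['tool_pos']);R=np.array(s['tool_rot']);print('tip',(p+182*R[:,2]).round(1),'y',R[:,1].round(3),'F',np.round(s['wrist_force'],1),'t',s['t'])
E
python3 -c "
from ch import *
tip()"
```

```text
tip [627.8 -17.5  81.1] y [ 0.002 -0.984  0.178] F [-0.6 -0.4 -0.5] t 53.25
```

Lower in small steps onto the button, watching force.

arm_command --targets '[{"tx": 0, "ty": 0, "tz": -0.7, "roll": 0}, {"tx": 0, "ty": 0, "tz": -0.6, "roll": 0}]'

```text
t: 53.5
tool_pos: [626.4, 15.0, 246.1]
tool_rot: [[1.0, 0.003, 0.006], [0.004, -0.984, -0.178], [0.005, 0.178, -0.984]]
wrist_force: [-2.3, -0.2, 3.5]
width: 0.2
```

arm_command --targets '[{"tx": 0, "ty": 0, "tz": -0.4, "roll": 0}]'

```text
t: 53.62
tool_pos: [626.5, 15.0, 242.3]
tool_rot: [[1.0, 0.003, 0.006], [0.004, -0.984, -0.179], [0.005, 0.179, -0.984]]
wrist_force: [-1.4, 0.7, 3.8]
width: 0.4
```

arm_command --targets '[{"tx": 0, "ty": 0, "tz": -0.4, "roll": 0}]'

```text
t: 53.75
tool_pos: [626.7, 15.1, 240.2]
tool_rot: [[1.0, 0.003, 0.006], [0.004, -0.984, -0.179], [0.005, 0.179, -0.984]]
wrist_force: [-12.8, 3.0, 27.1]
width: 0.6
```

```bash
python3 -c "
from ch import *
tip()"
```

```text
tip [627.8 -17.5  61.2] y [ 0.003 -0.984  0.179] F [-12.8   3.   27.1] t 53.75
```

arm_command --targets '[{"tx": 0, "ty": 0, "tz": 1, "roll": 0}, {"tx": 0, "ty": 0, "tz": 3, "roll": 0}, {"tx": 0, "ty": 0, "tz": 4, "roll": 0}, {"tx": 0, "ty": 0, "tz": 3, "roll": 0}, {"tx": 0, "ty": 0, "tz": 0, "roll": 0}]'

```text
t: 54.38
tool_pos: [627.0, 15.5, 355.1]
tool_rot: [[1.0, 0.003, 0.011], [0.004, -0.984, -0.179], [0.01, 0.179, -0.984]]
wrist_force: [0.4, 0.1, -0.1]
width: 0.3
```

Run:
```python
from ch import *
tip();tcp()
a=snap('scene','s10');cv2.imwrite('pics/s10c.png',cv2.resize(a[160:310,150:350],None,fx=4,fy=4,interpolation=2))
```

```text
tip [629.  -17.1 176. ] y [ 0.003 -0.984  0.179] F [ 0.4  0.1 -0.1] t 54.375
t 54.38 tcp [627.   15.5 355.1] grasp [628.8 -13.9 193.7] jaw 0.3 z [ 0.011 -0.179 -0.984] w 0.3
```

View pics/s10c.png

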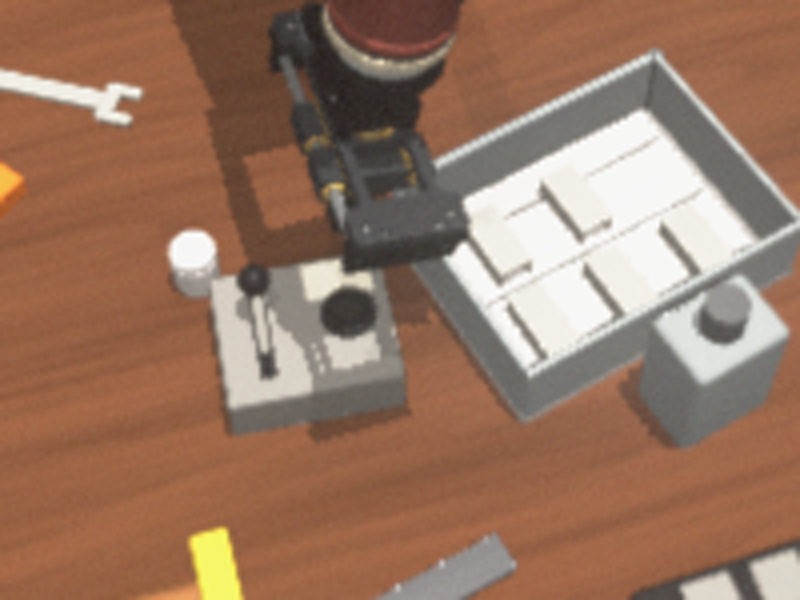

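Run:
```python
from ch import *
print(ray('scene',[(255/4+150-.4,280/4+160-.4)],95).round(1))
```

```text
[[604.4 -82.9  95. ]]
```

arm_command --targets '[{"tx": -2, "ty": -1.8, "tz": 0, "roll": 0}, {"tx": -2.5, "ty": -2.3, "tz": 0, "roll": 0}, {"tx": -2, "ty": -1.8, "tz": 0, "roll": 0}, {"tx": -0.5, "ty": -0.3, "tz": 0, "roll": 0}, {"tx": 0, "ty": 0, "tz": -1, "roll": 0}]'

```text
t: 55.05
tool_pos: [553.1, -47.0, 334.9]
tool_rot: [[1.0, 0.005, 0.0], [0.005, -0.984, -0.176], [-0.001, 0.176, -0.984]]
wrist_force: [-0.0, 0.3, 0.4]
width: 0.8
```

Run:
```python
from ch import *
tip();tcp()
```

```text
tip [553.1 -79.1 155.7] y [ 0.005 -0.984  0.176] F [-0.   0.3  0.4] t 55.05
t 55.05 tcp [553.1 -47.  334.9] grasp [553.1 -75.9 173.4] jaw 0.3 z [ 0.    -0.176 -0.984] w 0.8
```

arm_command --targets '[{"tx": 0, "ty": 0, "tz": -2, "roll": 0}, {"tx": 0, "ty": 0, "tz": -2, "roll": 0}, {"tx": 0, "ty": 0, "tz": -2, "roll": 0}, {"tx": 0, "ty": 0, "tz": -1, "roll": 0}, {"tx": 0, "ty": 0, "tz": -0.5, "roll": 0}]'

```text
t: 55.68
tool_pos: [554.2, -43.8, 252.0]
tool_rot: [[1.0, 0.008, -0.003], [0.008, -0.985, -0.174], [-0.004, 0.174, -0.985]]
wrist_force: [0.2, 0.2, 0.3]
width: 0.2
```

Run:
```python
from ch import *
tip();tcp()
a=snap('scene','s11');cv2.imwrite('pics/s11c.png',cv2.resize(a[160:310,150:350],None,fx=4,fy=4,interpolation=2))
```

```text
tip [553.7 -75.5  72.8] y [ 0.008 -0.985  0.174] F [0.2 0.2 0.3] t 55.675
t 55.67 tcp [554.2 -43.8 252. ] grasp [553.8 -72.4  90.5] jaw 0.4 z [-0.003 -0.174 -0.985] w 0.2
```

View pics/s11c.png

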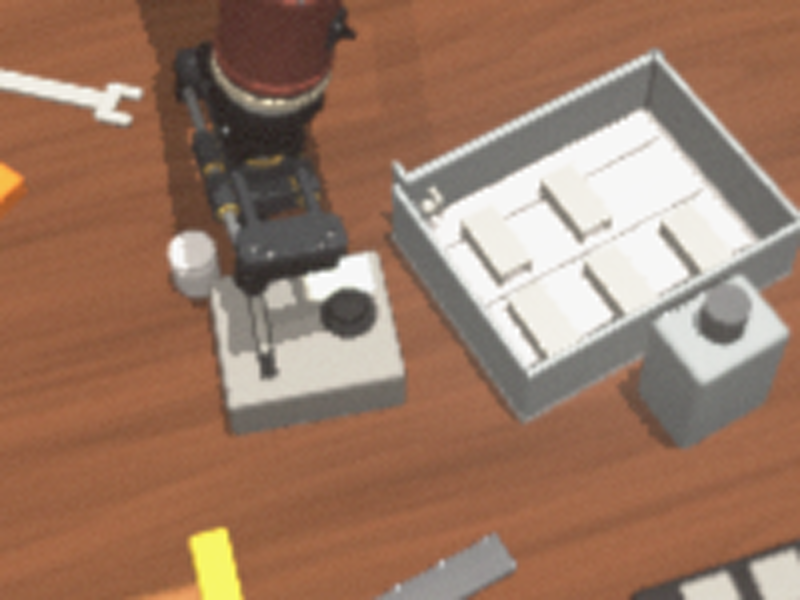

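arm_command --targets '[{"tx": 0.5, "ty": -0.8, "tz": 0.7, "roll": 0}, {"tx": 1, "ty": -0.1, "tz": 0, "roll": 0}, {"tx": 1, "ty": -0.1, "tz": 0, "roll": 0}, {"tx": 1, "ty": -0.1, "tz": 0, "roll": 0}]'

```text
t: 56.22
tool_pos: [592.2, -55.9, 261.7]
tool_rot: [[1.0, 0.007, 0.0], [0.007, -0.985, -0.175], [-0.001, 0.175, -0.985]]
wrist_force: [-1.2, 0.2, 1.0]
width: 0.7
```

Run:
```python
from ch import *
tip()
```

```text
tip [592.2 -87.7  82.5] y [ 0.007 -0.985  0.175] F [-1.2  0.2  1. ] t 56.225
```

arm_command --targets '[{"tx": 0.9, "ty": 0, "tz": 0, "roll": 0}, {"tx": 0.9, "ty": 0, "tz": 0, "roll": 0}, {"tx": 0.7, "ty": 0, "tz": 0, "roll": 0}]'

```text
t: 56.6
tool_pos: [619.5, -56.0, 261.8]
tool_rot: [[1.0, 0.007, 0.001], [0.007, -0.985, -0.175], [-0.0, 0.175, -0.985]]
wrist_force: [0.3, 0.1, 0.1]
width: 0.3
```

Run:
```python
from ch import *
tip()
a=snap('scene','s12');b=snap('side','d12');cv2.imwrite('pics/s12c.png',np.hstack([cv2.resize(a[190:290,180:280],None,fx=4,fy=4,interpolation=2),cv2.resize(b[110:210,190:290],None,fx=4,fy=4,interpolation=2)]))
```

```text
tip [619.7 -87.8  82.6] y [ 0.007 -0.985  0.175] F [0.3 0.1 0.1] t 56.6
```

View pics/s12c.png

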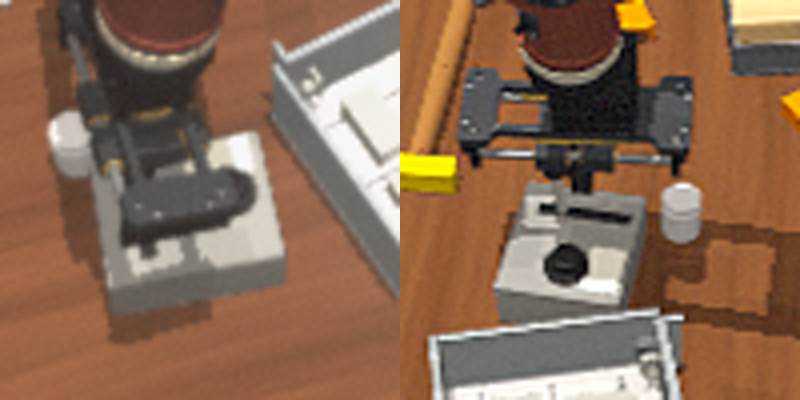

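arm_command --targets '[{"tx": -1.5, "ty": 0, "tz": 0, "roll": 0}, {"tx": -3, "ty": 0, "tz": 1, "roll": 0}, {"tx": -3, "ty": 0, "tz": 3, "roll": 0}, {"tx": -2, "ty": 0, "tz": 5, "roll": 0}, {"tx": -4, "ty": 0, "tz": 4, "roll": 0}, {"tx": -5, "ty": 0, "tz": 2, "roll": 0}, {"tx": -4, "ty": 0, "tz": 0, "roll": 0}, {"tx": -2, "ty": 0, "tz": 0, "roll": 0}, {"tx": 0, "ty": 0, "tz": 0, "roll": 0}]'

```text
t: 57.82
tool_pos: [365.3, -54.8, 414.6]
tool_rot: [[1.0, 0.008, 0.002], [0.009, -0.984, -0.176], [0.001, 0.176, -0.984]]
wrist_force: [0.7, -0.2, -0.1]
width: 0.5
```

Run:
```python
from ch import *
tip()
a=snap('scene','s13');b=snap('side','d13');cv2.imwrite('pics/s13c.png',cv2.resize(a[140:300,50:350],None,fx=2.66,fy=2.66,interpolation=2))
cv2.imwrite('pics/d13c.png',cv2.resize(b[90:290,150:350],None,fx=3,fy=3,interpolation=2))
```

```text
tip [365.7 -86.8 235.5] y [ 0.008 -0.984  0.176] F [ 0.7 -0.2 -0.1] t 57.825
```

View pics/s13c.png

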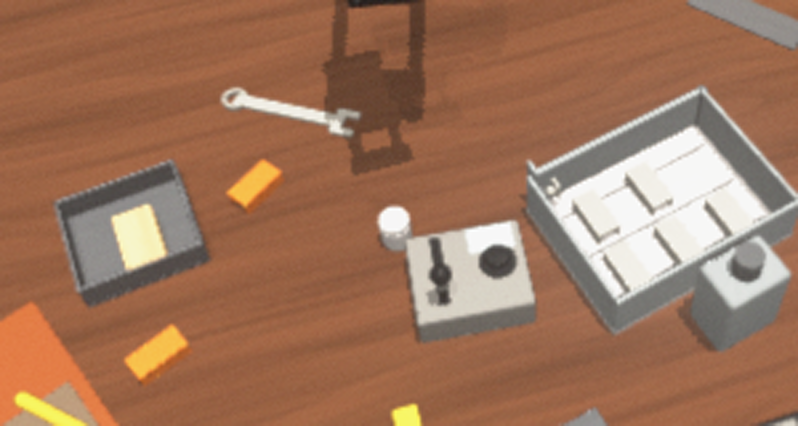

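View pics/d13c.png

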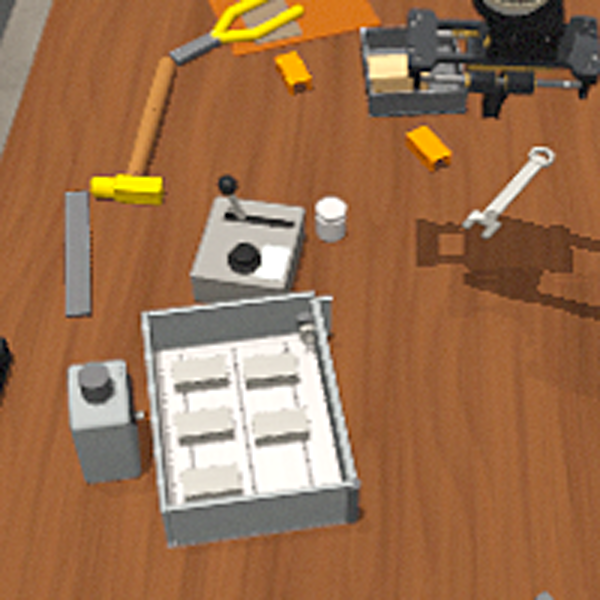

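Run:
```python
from ch import *
f=lambda p:(p[0]/2.66+50,p[1]/2.66+140)
o=ray('scene',[f((139,237))],34)[0];d=o[:2]-[441.4,-403.4];a=np.radians(8);print('offcut in tray',d@[np.cos(a),np.sin(a)],d@[-np.sin(a),np.cos(a)])
P=ray('scene',[f(p) for p in [(596,215),(650,189),(631,264),(680,240),(728,217)]],32);a=np.radians(12.8);d=P[:,:2]-[609,182]
print((d@np.array([[np.cos(a),-np.sin(a)],[np.sin(a),np.cos(a)]])).round())
hand_in()
```

```text
offcut in tray 19.236461451556284 3.487184540499618
[[-31. -69.]
 [-28.   5.]
 [ 44. -70.]
 [ 47.  -5.]
 [ 50.  60.]]
the job is handed in; nothing more can be done
```

I finished the job and handed it in at about 58 s of the 208 s allowed. I worked through the steps in the required order:
- **Offcut:** I moved it into the scrap tray.
- **Channels:** all five steel channel pieces are laid flat on the bed. The two orange ones were left alone.
- **Door:** I pushed it shut until it pressed on its stop at about 30 N.
- **Test button:** I pressed it fully down, and a picture showed the lever had dropped.
- **Lever:** I pushed it back up past upright, and it rests in its starting position.

The last pictures show the door shut, the button out, the lever up and the arm clear of everything. The punch tin is still in place, but the tape was outside the last close-ups. From the scene camera:
- **Offcut position:** about 19 mm and 3 mm from the tray's middle.
- **Channel positions:** all within 50 mm in x and 70 mm in y of the bed's middle, inside the 80 mm and 108 mm limits.

**Disagreements and faults:**
- The side camera read positions about 9 mm differently in y from the other two, so I relied on the scene and wrist cameras.
- The tool gradually tilted to about 12° over the run. I allowed for this by changing grip heights and where I placed the pieces.
- I could not read the door and lever angles directly, so "shut" and "up" are judged from the pictures and the forces.

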